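# Pack out the die under a lever press and hold it shut

### The job

The pad of the little lever press stops short of the die that holds a copper blank. Stack notched spacer plates from the wooden rail on the die, one at a time, each flat with its end notches over the die's two pins, until the lever can be brought fully down to its stop with the sprung pad bearing on the stack. Bring it down by its ball knob and finish while still holding it fully down, since it springs open by itself; leave the wooden box and the wooden block beside the rail where they are.

Things in the scene. Friction and masses are not known exactly. Their poses are not given: they have to be found in the camera images.
- die_top (a point): centre of the die's flat top, 64 (x) x 36 mm (y), fixed 49 to 60 mm above the bench (varies); its sides drop 20 mm. x points from the hinge to where the knob comes down, y along the hinge pin, z up. Two upright pins, 6 mm diameter, at x = +23 and -23 mm stand 24 mm above it, the last 4 mm tapered. A plate over them has its x along this x, either way round, with 2 mm play each way
- hinge (a point): centre of the press's hinge pin (fixed), at x = -85 mm from the die centre in die_top's axes and 62 mm above the bench; its own axes are parallel to die_top's. The lever turns about its y axis. The grey press base below is 84 mm wide and 25 mm high at most beside the die
- knob (a point): centre of the black ball knob, 32 mm diameter, on a thin stem at the lever's end. In the hinge's axes it lies at x = +175, z = +41 mm from the hinge when the lever is fully down, and swings up and back about the hinge in an arc as the lever opens
- lever (a joint): lever angle in rad: 0 = fully down on its stop, 1.42 = standing open on its other stop. A return spring opens it by itself whenever it is let go; fully down it takes about 4 N at the knob plus half the pad's force. Open, it stands upright 70 mm from the die's centre, on the hinge side
- plunger (a joint): how far the sprung pad, a steel disc 28 mm across under the lever, is pushed in, in m: 0 = fully out, 0.0115 = bottomed. With the lever down and the pad out its underside is 62 mm above the bench, over the die's centre. It yields at 4 N, then 0.7 N more per mm. The stack must be 1 to 10 mm higher than the gap below it: with less the pad hangs free, with more the lever stays up
- spacer_1_mid (a point): one of three alike loose steel spacer plates, 48 (its x) x 40 (its y) x 8 mm (its z), 100 g, with a notch 10 mm wide and 6 mm deep in the middle of each 40 mm end. The point is its centre, half-way up. At the start it lies flat across the wooden rail, underside 16 mm above the bench, each long side overhanging the rail by 9 mm, 8 mm from the next plate end to end
- spacer_2_mid (a point): one of three alike loose steel spacer plates, 48 (its x) x 40 (its y) x 8 mm (its z), 100 g, with a notch 10 mm wide and 6 mm deep in the middle of each 40 mm end. The point is its centre, half-way up. At the start it lies flat across the wooden rail, underside 16 mm above the bench, each long side overhanging the rail by 9 mm, 8 mm from the next plate end to end
- spacer_3_mid (a point): one of three alike loose steel spacer plates, 48 (its x) x 40 (its y) x 8 mm (its z), 100 g, with a notch 10 mm wide and 6 mm deep in the middle of each 40 mm end. The point is its centre, half-way up. At the start it lies flat across the wooden rail, underside 16 mm above the bench, each long side overhanging the rail by 9 mm, 8 mm from the next plate end to end
- wood_block: pair of small hardwood wedges side by side, one block of 51 x 48 x 42 mm, loose on the bench at the left of the rail: leave it. Origin at the centre of its underside
- wooden_box: little closed wooden box with a brass catch, 46 x 90 x 34 mm, loose on the bench at the left of the rail: leave it. Origin at the centre of its underside

How it is judged:
By the outcome, as a careful person would: the job done as asked, in the order asked, and still so for the second after the job is handed in, while the arm keeps its last pose, push and grip.
It also fails if it takes over 72 s, if anything falls off the work surface, if the arm or the gripper's body presses on something with over 40 N, if the wrist force passes 120 N, or if a joint passes its speed limit or range.

### The arm

A 6-joint arm with a two-finger parallel gripper is mounted at the origin on a cart in front of the work surface, level with it; the furniture and walls round the work are solid. World frame = base frame: x ahead of the robot, y to its left, z up, the work surface at z = 0. Lengths are in m, angles in rad, forces in N, time in s.
With the tool pointing down it reaches from about 0.275 to 0.975 m from the base axis. Payload 8.4 kg.
Tool frame: the origin (TCP) lies at the very end of the fingers, on their centre line; the grasp point (between the pads) lies 19 mm behind it (env.grip_depth is the distance from the TCP to the grasp point, in m); y points along the fingers, x is the direction in which the jaws open and shut, and the axes are right-handed (so a half turn about y gives the same grasp; the last joint's range is limited). The gripper opens to 92 mm and grips with 3 to 60 N. Pads are 20 mm wide; open, the fingers measure 128 mm over their backs; the gripper's body (75 mm by 189 mm) begins 69 mm behind the grasp point.
Start: joints at [-1.29, 0.353, 1.633, -0, 1.155, -0.002], TCP at [0.174, -0.6, 0.215] pointing down, gripper open.
Joint ranges: [-2.63, 2.63], [-0.92, 2.1], [0.06, 2.66], [-1.3, 4.44], [0, 2.69], [-3.02, 3.02]. Speed limits (rad/s): [2.22, 2.22, 2.79, 3.14, 3.14, 3.14].

### API

Orientations are given as a unit quaternion [w, x, y, z].
In Python, from plant import env, cams gives the robot as it stands.
- The arm moves only by the tool play_rows, never from a script. Its arguments are lists of equal length, an entry for each row: "linear": the shift along the tool's x, y, z in mm, a list of three; "yaw": the turn about the tool's y in rad. In form: {"linear": [[dx, dy, dz], ...], "yaw": [yaw, ...]}. A call has 1 to 12 rows; each row shifts and turns the commanded pose from where the row before left it, along the tool's axes as they then stand; what a row does not reach is not made up. A row lasts 1/10 s, in which the tool goes at most 50 mm and 8.59 degrees, less where a joint would pass 70% of its speed; a pose out of reach is approached as far as the arm can. A call is refused whole if a number of a shift passes 50 or a number of a turn 0.15, either way. A call with a gripper value outside its range is refused whole. "hand" is the closure, from 0 (fully open) to 1 (shut), set as the call begins (left out, the last holds). The fingers move at their own pace and stop on an object; the grip force is fixed at half the most. Time passes only in rows, so rows that do not move let the fingers close. It gives the time, the measured TCP pose, the force and the opening at its end, in the units of the state.
- env.get_obs(): the state, without advancing time (a new reading comes with each control period).
- cams.capture(name): name is "scene" or "top" or "wrist"; returns a dict with "img" (400x640x3 uint8, red, green, blue), "fx", "fy", "cx", "cy" (pixels), "R" (3x3) and "t" (3): a world point X has camera coordinates R X + t; the wrist camera has in their place "T_tool_cam" (4x4, takes a point from camera to tool coordinates, whose origin is the TCP and whose axes are the tool frame's). Camera axes: x right, y down, z forward; pixel columns grow to the right and rows downward; lengths in m; the calibration is good to about 2 mm. The wrist camera is an equidistant fisheye: a pixel r from the principal point sees the ray r / f radians off the axis. A picture is of the moment at which its call begins: read the wrist's pose just before it. There is no depth.
- env.finish_job(): hands the job in, once; it reports no verdict.
The state is a dict: "time": time; "joint_positions": joint angles; "dq": joint speeds; "joint_efforts": joint torques, N m; "tool_pos": TCP position; "ee_rot": TCP orientation; "wrist_force": force on the tool from outside, world axes, zero at the start; "ft_torque": the same for the moment, N m; "opening": finger opening in m.
Only numpy, scipy, OpenCV 4.12 (cv2) and the standard library are available. Lean on these libraries where they do the work, as an engineer would, in place of code of your own. Each camera call takes 0.05 s, during which the arm holds its last target.

## Working session

There is one attempt and no reset: what is moved stays moved. The work goes in short steps, Python scripts to look and compute and a tool call to move; the robot and the scene stay as the last step left them, time stands still between calls to the robot, and variables do not carry over. Pictures are saved under pics/ and viewed, and the job is handed in when it is done.

Besides the shell and the picture viewer there is one more tool, called after "Request:" by a JSON object that holds its "method" and its "body", one argument or row to a line. play_rows: Moves the arm, as the interface text tells. Its arguments: {"type":"object","properties":{"linear":{"type":"array"},"yaw":{"type":"array"},"hand":{"type":"number"}},"required":["linear","yaw"]}

```bash
mkdir -p pics; ls; cat > h.py <<'E'
import numpy as np,cv2
from plant import env,cams
E
python3 - <<'E'
from h import *
o=env.get_obs()
print({k:np.round(v,3) for k,v in o.items()})
for n in ["scene","top"]:
    c=cams.capture(n); cv2.imwrite(f"pics/{n}0.png",c["img"][:,:,::-1]); print(n,c["fx"],c["fy"],c["cx"],c["cy"],np.round(c["R"],3).tolist(),np.round(c["t"],3))
    import pickle; pickle.dump(c,open(f"{n}0.pkl","wb"))
E
```

```text
pics
{'time': np.float64(0.0), 'joint_positions': array([-1.29 ,  0.354,  1.634, -0.   ,  1.155, -0.002]), 'dq': array([-0.001,  0.001,  0.   , -0.   ,  0.   , -0.001]), 'joint_efforts': array([-0.0000e+00, -5.9385e+01, -3.3421e+01,  7.0000e-02,  2.3000e-02,
       -0.0000e+00]), 'tool_pos': array([ 0.174, -0.6  ,  0.214]), 'ee_rot': array([ 0.566, -0.565,  0.425, -0.424]), 'wrist_force': array([0.043, 0.248, 0.497]), 'ft_torque': array([-0.04 ,  0.017, -0.053]), 'opening': np.float64(0.092)}
scene 361.14035470427973 361.14035470427973 317.7139396897129 197.812473276006 [[0.909, -0.417, -0.003], [-0.309, -0.669, -0.676], [0.279, 0.615, -0.737]] [-0.491  0.177  0.812]
top 496.8344958483595 496.8344958483595 324.7720273472996 208.0366219401007 [[0.011, -1.0, -0.006], [-0.997, -0.011, -0.077], [0.077, 0.007, -0.997]] [-0.081  0.528  0.944]
```

View pics/scene0.png

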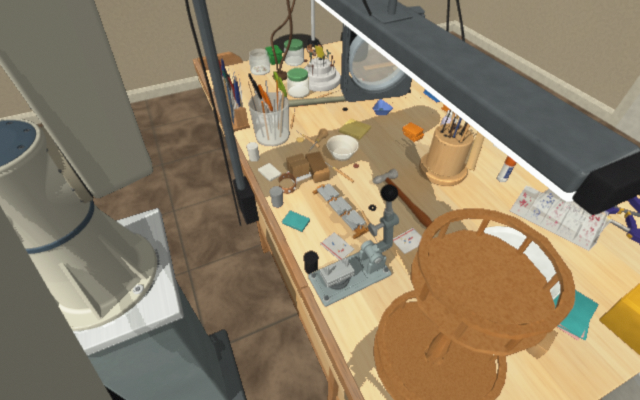

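View pics/top0.png

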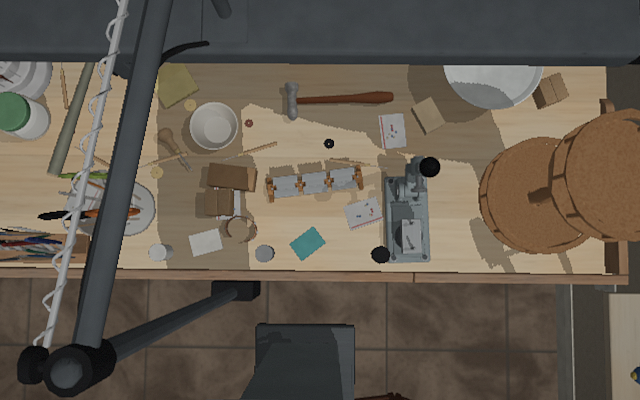

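```bash
python3 - <<'E'
import pickle,cv2
c=pickle.load(open("top0.pkl","rb"))["img"][:,:,::-1]
cv2.imwrite("pics/tz1.png",cv2.resize(c[140:275,365:465],None,fx=6,fy=4.4*6/4.4 if 0 else 4.4,interpolation=cv2.INTER_CUBIC) if 0 else cv2.resize(c[145:275,360:470],(508,600),interpolation=cv2.INTER_CUBIC))
cv2.imwrite("pics/tz2.png",cv2.resize(c[150:260,195:375],(800,489),interpolation=cv2.INTER_CUBIC))
s=pickle.load(open("scene0.pkl","rb"))["img"][:,:,::-1]
cv2.imwrite("pics/sz1.png",cv2.resize(s[140:310,260:430],(600,600),interpolation=cv2.INTER_CUBIC))
E
```

```text
(no output)
```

View pics/tz1.png

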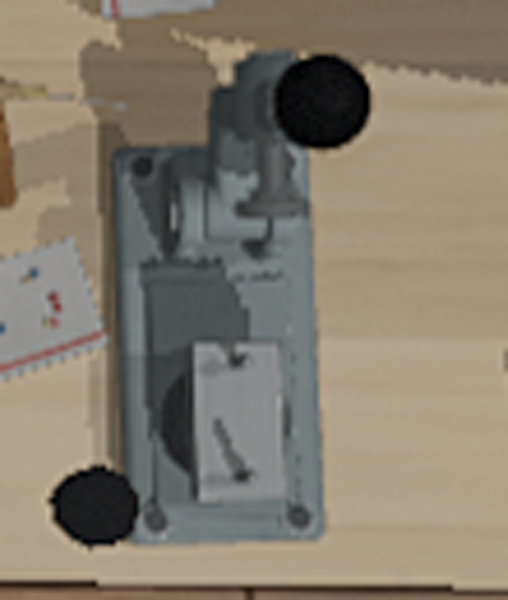

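View pics/tz2.png

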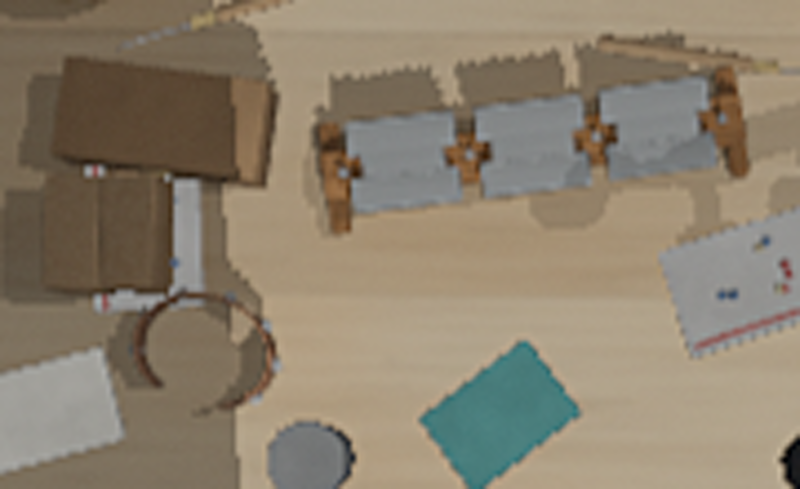

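View pics/sz1.png

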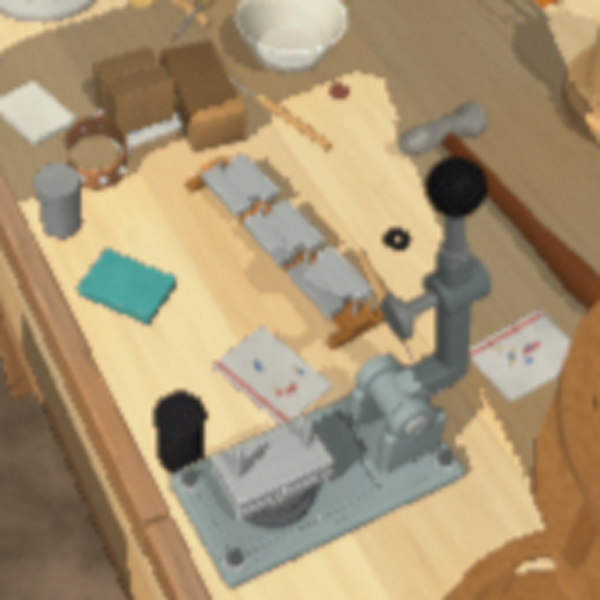

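```bash
cat >> h.py <<'E'
import pickle
from scipy.spatial.transform import Rotation as Rn
def ray(c,uv):
    d=np.array([(uv[0]-c["cx"])/c["fx"],(uv[1]-c["cy"])/c["fy"],1.0]); R=np.array(c["R"]);t=np.array(c["t"])
    return -R.T@t, R.T@d
def onz(c,uv,z):
    o,d=ray(c,uv); return o+d*(z-o[2])/d[2]
def tri(c1,u1,c2,u2):
    o1,d1=ray(c1,u1);o2,d2=ray(c2,u2)
    A=np.stack([d1,-d2],1); s=np.linalg.lstsq(A,o2-o1,rcond=None)[0]
    return (o1+d1*s[0]+o2+d2*s[1])/2, np.linalg.norm(o1+d1*s[0]-o2-d2*s[1])
def proj(c,X):
    p=np.array(c["R"])@np.asarray(X)+c["t"]; return [c["fx"]*p[0]/p[2]+c["cx"],c["fy"]*p[1]/p[2]+c["cy"]]
def tool():
    o=env.get_obs(); q=o["ee_rot"]; return np.array(o["tool_pos"]),Rn.from_quat([q[1],q[2],q[3],q[0]]).as_matrix()
def wproj(c,p,R,X):
    T=np.array(c["T_tool_cam"]); xt=R.T@(np.asarray(X)-p); xc=T[:3,:3].T@(xt-T[:3,3])
    th=np.arctan2(np.hypot(xc[0],xc[1]),xc[2]); ph=np.arctan2(xc[1],xc[0]); return [c["cx"]+c["fx"]*th*np.cos(ph),c["cy"]+c["fy"]*th*np.sin(ph)]
def wray(c,p,R,uv):
    T=np.array(c["T_tool_cam"]); a=(uv[0]-c["cx"])/c["fx"];b=(uv[1]-c["cy"])/c["fy"];th=np.hypot(a,b);ph=np.arctan2(b,a)
    d=np.array([np.sin(th)*np.cos(ph),np.sin(th)*np.sin(ph),np.cos(th)])
    return R@T[:3,3]+p, R@T[:3,:3]@d
def wonz(c,p,R,uv,z):
    o,d=wray(c,p,R,uv); return o+d*(z-o[2])/d[2]
E
python3 - <<'E'
from h import *
c=pickle.load(open("top0.pkl","rb"));s=pickle.load(open("scene0.pkl","rb"))
print("cams",ray(c,(0,0))[0],ray(s,(0,0))[0])
f=lambda P:[(195+x/4.444,150+y/4.445) for x,y in P]
for n,P in dict(A=[(346,122),(449,111),(462,201),(356,213)],B=[(474,106),(582,95),(593,185),(481,197)],C=[(598,88),(705,76),(720,165),(609,178)]).items():
    W=np.array([onz(c,u,.024) for u in f(P)]); m=W.mean(0)
    dx=(W[1]+W[2]-W[0]-W[3])/2; dy=(W[2]+W[3]-W[0]-W[1])/2
    print(n,m.round(4),np.linalg.norm(dx),np.linalg.norm(dy),"ang",np.degrees(np.arctan2(dx[1],dx[0])),np.degrees(np.arctan2(dy[1],dy[0])))
g=lambda P:[(360+x/4.618,145+y/4.615) for x,y in P]
for z in (.049,.055,.06):
    W=np.array([onz(c,u,z) for u in g([(193,342),(282,343),(281,500),(196,500)])])
    dx=(W[2]+W[3]-W[0]-W[1])/2;dy=(W[1]+W[2]-W[0]-W[3])/2
    print(z,W.mean(0).round(4),np.linalg.norm(dx),np.linalg.norm(dy),np.degrees(np.arctan2(dx[1],dx[0])))
print("cyl",onz(c,g([(95,505)])[0],.04),"knob",onz(c,g([(322,102)])[0],.24))
p,R=tool();print(p,R.round(3))
w=cams.capture("wrist");print(w["fx"],w["cx"],w["cy"],np.round(w["T_tool_cam"],3))
cv2.imwrite("pics/w0.png",w["img"][:,:,::-1])
E
```

```text
cams [ 0.45393067 -0.08190573  0.98122352] [ 0.27409725 -0.58598987  0.71642486]
A [0.5695 0.0009 0.024 ] 0.04588400599996355 0.040101444480716404 ang -83.08802098111178 -171.8214354998063
B [ 0.5771 -0.0554  0.024 ] 0.0482875860707528 0.039984021589286434 ang -83.40165057849251 -173.63506300633298
C [ 0.586  -0.1101  0.024 ] 0.047923872347617066 0.03977646225311713 ang -82.82359943566028 -171.32273046542062
0.049 [ 0.475  -0.2384  0.049 ] 0.06379153378239823 0.035226125983984266 -179.7741141804393
0.055 [ 0.4748 -0.2374  0.055 ] 0.06338095714199529 0.03499940272458978 -179.77411418043937
0.06 [ 0.4747 -0.2366  0.06  ] 0.06303880994165953 0.03481046667509445 -179.77411418043937
cyl [ 0.44028439 -0.18153977  0.04      ] knob [ 0.57480376 -0.23393502  0.24      ]
[ 0.17426559 -0.59975475  0.21393955] [[ 0.279 -0.     0.96 ]
 [-0.96   0.001  0.279]
 [-0.001 -1.    -0.   ]]
309.70691628693146 313.2973165268435 193.55218784747066 [[ 1.     0.    -0.     0.   ]
 [ 0.    -0.282  0.959 -0.17 ]
 [ 0.    -0.959 -0.282  0.079]
 [ 0.     0.     0.     1.   ]]
```

View pics/w0.png

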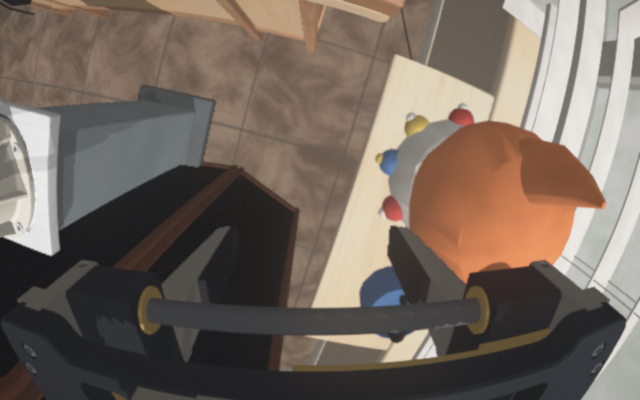

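```bash
python3 - <<'E'
from h import *
c=pickle.load(open("top0.pkl","rb"));s=pickle.load(open("scene0.pkl","rb"))
print("foot tri",tri(c,(235,288),s,(245,205)))
for z in(0,-.1,-.3,-.7): print(z,onz(c,(235,288),z).round(3),onz(s,(245,210),z).round(3))
print("top joint", [ (z,onz(c,(65,370),z).round(3)) for z in (.3,.5,.7)])
for z in (0.1,.2,.3,.4): print("barrel left edge",z,onz(c,(480,195),z).round(3),onz(s,(413,265),z).round(3), "upper(553,170)",onz(c,(553,170),z).round(3))
a=s["img"][0:230,170:300,::-1]; cv2.imwrite("pics/p1.png",cv2.resize(a,None,fx=2.6,fy=2.6))
a=s["img"][180:400,350:600,::-1]; cv2.imwrite("pics/p2.png",cv2.resize(a,None,fx=2.6,fy=2.6))
E
```

```text
foot tri (array([ 0.36641134,  0.10703495, -0.0419011 ]), np.float64(0.0022458302362802053))
0 [0.371 0.099 0.   ] [0.355 0.052 0.   ]
-0.1 [ 0.363  0.117 -0.1  ] [ 0.367  0.141 -0.1  ]
-0.3 [ 0.346  0.154 -0.3  ] [ 0.389  0.32  -0.3  ]
-0.7 [ 0.312  0.228 -0.7  ] [ 0.434  0.676 -0.7  ]
top joint [(0.3, array([0.284, 0.27 , 0.3  ])), (0.5, array([0.334, 0.167, 0.5  ])), (0.7, array([0.384, 0.063, 0.7  ]))]
barrel left edge 0.1 [ 0.548 -0.352  0.1  ] [ 0.604 -0.314  0.1  ] upper(553,170) [ 0.595 -0.482  0.1  ]
barrel left edge 0.2 [ 0.538 -0.321  0.2  ] [ 0.55  -0.358  0.2  ] upper(553,170) [ 0.579 -0.437  0.2  ]
barrel left edge 0.3 [ 0.527 -0.29   0.3  ] [ 0.497 -0.402  0.3  ] upper(553,170) [ 0.563 -0.391  0.3  ]
barrel left edge 0.4 [ 0.516 -0.26   0.4  ] [ 0.443 -0.446  0.4  ] upper(553,170) [ 0.547 -0.346  0.4  ]
```

View pics/p1.png

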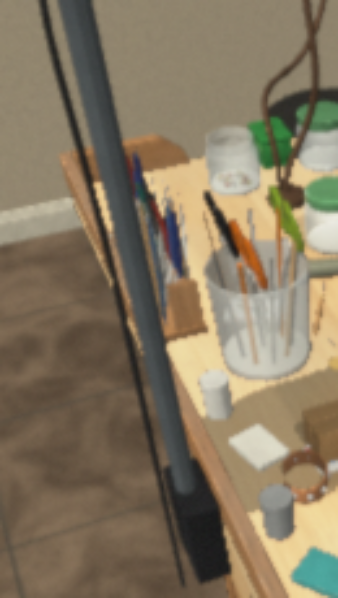

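View pics/p2.png

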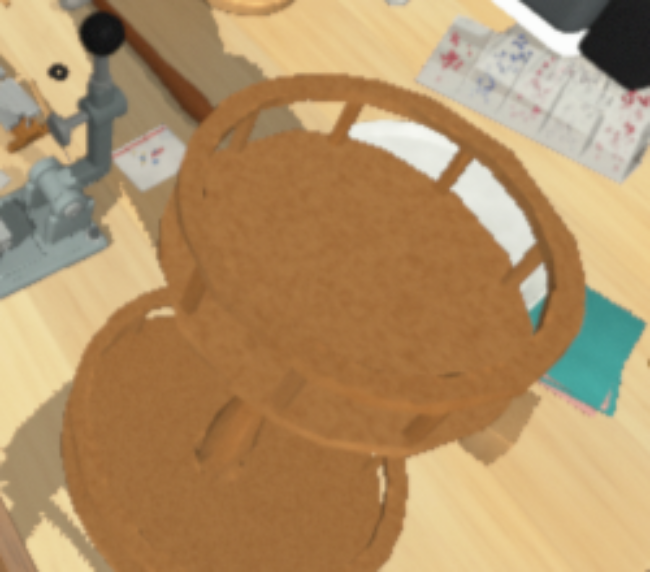

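```bash
python3 - <<'E'
from h import *
c=pickle.load(open("top0.pkl","rb"));s=pickle.load(open("scene0.pkl","rb"))
for z in (0,.1,.2,.3,.4,.5,.6): print(z,np.round(proj(c,(.366,.107,z)),0),np.round(proj(s,(.366,.107,z)),0))
E
```

```text
0 [231. 291.] [243. 195.]
0.1 [220. 296.] [237. 168.]
0.2 [206. 302.] [229. 136.]
0.3 [188. 310.] [221.  98.]
0.4 [163. 321.] [210.  51.]
0.5 [129. 337.] [197.  -6.]
0.6 [ 76. 361.] [180. -80.]
```

```bash
cat >> h.py <<'E'
import json
def plan(wps, dec=1):
    """wps: (x,y,z,heading_deg of tool x,nrows) from present pose; assumes tool stays down"""
    p,R=tool(); p=p*1000; h=np.arctan2(R[1,0],R[0,0]); L=[];Y=[]
    for x,y,z,hd,n in wps:
        tgt=np.array([x,y,z])*1000; dh=(np.radians(hd)-h+np.pi)%(2*np.pi)-np.pi; h0=h;p0=p.copy()
        for i in range(1,n+1):
            pt=p0+(tgt-p0)*i/n; d=pt-p; yaw=round(-(h0+dh*i/n-h),3)
            l=[round(d[0]*np.cos(h)+d[1]*np.sin(h),dec),round(-d[2],dec),round(-d[0]*np.sin(h)+d[1]*np.cos(h),dec)]
            p=p+np.array([l[0]*np.cos(h)-l[2]*np.sin(h),l[0]*np.sin(h)+l[2]*np.cos(h),-l[1]]); h-=yaw
            L.append(l);Y.append(yaw)
    for i in range(0,len(L),12): print(json.dumps({"linear":L[i:i+12],"yaw":Y[i:i+12]}))
    print("end",p.round(1),np.degrees(h))
E
python3 - <<'E'
from h import *
c=pickle.load(open("top0.pkl","rb"));s=pickle.load(open("scene0.pkl","rb"))
for z in (.3,.4,.5,.6,.7,.8):
    X=[onz(c,(u,63),z) for u in (200,320,440)]; print(z,X[1].round(3),[np.round(proj(s,x)) for x in X])
plan([(.36,-.15,.25,-10,12),(.577,-.055,.17,7,7)],0)
E
```

```text
0.3 [ 0.711 -0.068  0.3  ] [array([365.,  65.]), array([406., 101.]), array([460., 149.])]
0.4 [ 0.674 -0.07   0.4  ] [array([360.,  29.]), array([399.,  59.]), array([450.,  98.])]
0.5 [ 0.636 -0.072  0.5  ] [array([354., -18.]), array([390.,   4.]), array([437.,  33.])]
0.6 [ 0.598 -0.074  0.6  ] [array([345., -83.]), array([378., -70.]), array([419., -53.])]
0.7 [ 0.56  -0.076  0.7  ] [array([ 332., -177.]), array([ 360., -175.]), array([ 395., -172.])]
0.8 [ 0.522 -0.078  0.8  ] [array([ 312., -325.]), array([ 333., -336.]), array([ 358., -349.])]
{"linear": [[-32.0, -3.0, 25.0], [-29.0, -3.0, 28.0], [-26.0, -3.0, 31.0], [-24.0, -3.0, 33.0], [-20.0, -3.0, 35.0], [-17.0, -3.0, 37.0], [-14.0, -3.0, 38.0], [-9.0, -3.0, 40.0], [-7.0, -3.0, 40.0], [-2.0, -3.0, 40.0], [1.0, -3.0, 41.0], [5.0, -3.0, 40.0]], "yaw": [-0.093, -0.093, -0.092, -0.093, -0.093, -0.093, -0.093, -0.092, -0.093, -0.093, -0.093, -0.092]}
{"linear": [[28.0, 11.0, 19.0], [29.0, 12.0, 17.0], [30.0, 11.0, 17.0], [30.0, 12.0, 15.0], [31.0, 11.0, 13.0], [32.0, 12.0, 13.0], [32.0, 11.0, 11.0]], "yaw": [-0.042, -0.043, -0.042, -0.043, -0.042, -0.043, -0.042]}
end [577.4 -54.8 170.1] 6.9922481118181885
```

Request:
{"method": "play_rows", "body": {
  "linear": [
    [-32, -3, 25],
    [-29, -3, 28],
    [-26, -3, 31],
    [-24, -3, 33],
    [-20, -3, 35],
    [-17, -3, 37],
    [-14, -3, 38],
    [-9, -3, 40],
    [-7, -3, 40],
    [-2, -3, 40],
    [1, -3, 41],
    [5, -3, 40]
  ],
  "yaw": [-0.093, -0.093, -0.092, -0.093, -0.093, -0.093, -0.093, -0.092, -0.093, -0.093, -0.093, -0.092]
}}

```text
time: 1.35
tool_pos: [0.3602, -0.1487, 0.2508]
ee_rot: [-0.704, 0.705, -0.06, 0.061]
wrist_force: [0.8, -0.6, -0.3]
opening: 0.0916
```

```bash
python3 - <<'E'
from h import *
p,R=tool();print(p.round(4),np.degrees(np.arctan2(R[1,0],R[0,0])),env.get_obs()["time"],env.get_obs()["joint_positions"].round(2))
s=cams.capture("scene");cv2.imwrite("pics/s1.png",s["img"][:,:,::-1])
plan([(.56,-.055,.15,7,7)],0)
E
```

```text
[ 0.3602 -0.1487  0.2508] -9.823553162632587 1.35 [-0.4  -0.07  2.05  0.    1.16 -0.22]
{"linear": [[26.0, 14.0, 17.0], [26.0, 15.0, 16.0], [27.0, 14.0, 16.0], [28.0, 15.0, 13.0], [28.0, 14.0, 13.0], [29.0, 15.0, 12.0], [30.0, 14.0, 10.0]], "yaw": [-0.041, -0.041, -0.041, -0.041, -0.041, -0.041, -0.041]}
end [560.5 -55.2 150.2] 7.017686806398647
```

View pics/s1.png

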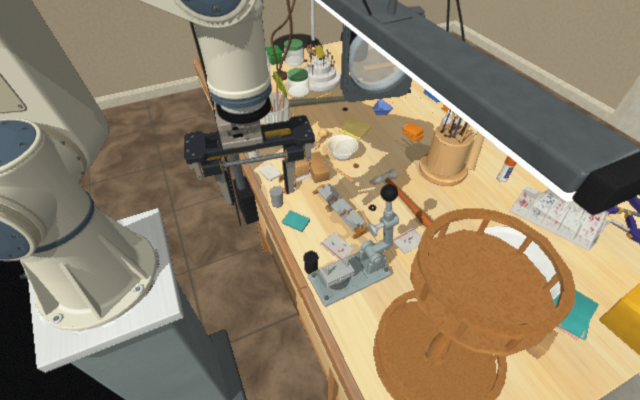

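Request:
{"method": "play_rows", "body": {
  "linear": [
    [26, 14, 17],
    [26, 15, 16],
    [27, 14, 16],
    [28, 15, 13],
    [28, 14, 13],
    [29, 15, 12],
    [30, 14, 10],
    [0, 0, 0]
  ],
  "yaw": [-0.041, -0.041, -0.041, -0.041, -0.041, -0.041, -0.041, 0]
}}

```text
time: 2.2
tool_pos: [0.5613, -0.0618, 0.1475]
ee_rot: [0.706, -0.706, -0.04, 0.041]
wrist_force: [-0.7, -0.4, -0.1]
opening: 0.0919
```

```bash
python3 - <<'E'
from h import *
p,R=tool();print(p.round(4),np.degrees(np.arctan2(R[1,0],R[0,0])))
w=cams.capture("wrist");pickle.dump((w,p,R),open("w1.pkl","wb"));cv2.imwrite("pics/w1.png",w["img"][:,:,::-1])
for X in [(.5695,.0009,.024),(.5771,-.0554,.024),(.586,-.1101,.024),(.475,-.238,.055)]: print(np.round(wproj(w,p,R,X)))
E
```

```text
[ 0.5613 -0.0618  0.1475] 6.5598788188431545
[330. 125.]
[331. 183.]
[332. 235.]
[222. 333.]
```

View pics/w1.png

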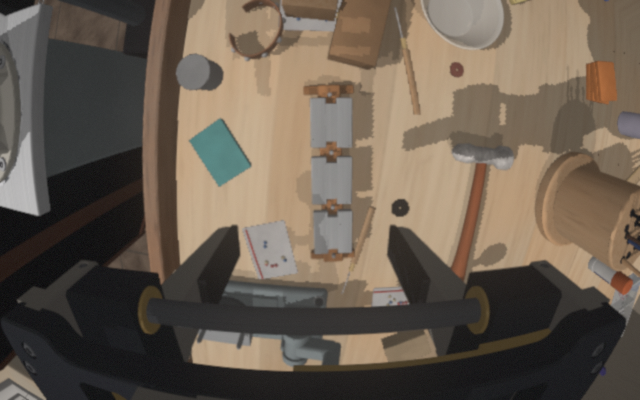

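```bash
python3 - <<'E'
from h import *
w,p,R=pickle.load(open("w1.pkl","rb"))
cv2.imwrite("pics/w1z.png",cv2.resize(w["img"][80:270,290:390,::-1],None,fx=3.1*1,fy=3.1,interpolation=cv2.INTER_CUBIC))
cv2.imwrite("pics/w1zb.png",cv2.resize(w["img"][85:185,300:400,::-1],None,fx=6,fy=6,interpolation=cv2.INTER_CUBIC))
cv2.imwrite("pics/w1zc.png",cv2.resize(w["img"][145:265,295:395,::-1],None,fx=5,fy=5,interpolation=cv2.INTER_CUBIC))
E
```

```text
(no output)
```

View pics/w1zc.png

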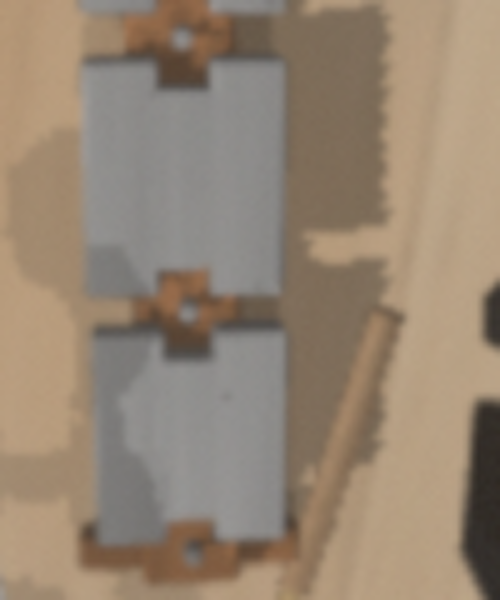

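View pics/w1zb.png

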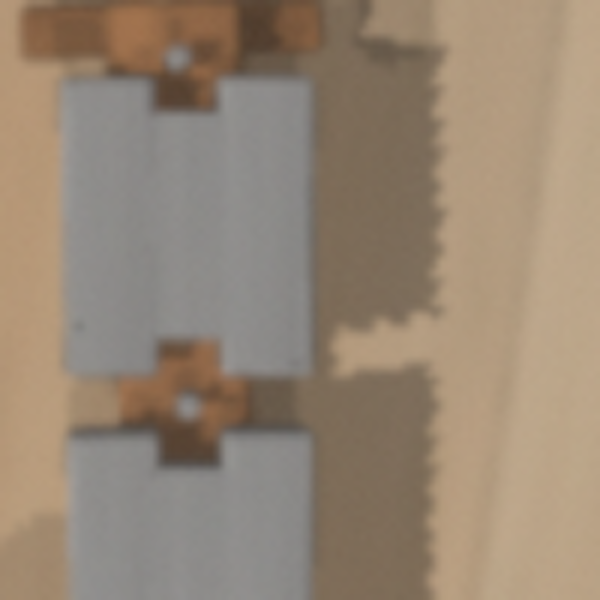

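```bash
python3 - <<'E'
from h import *
w,p,R=pickle.load(open("w1.pkl","rb"))
for n,P,o,k in [("B",[(83,62),(285,62),(281,295),(87,296)],(295,145),5),("C",[(94,330),(284,327),(281,540),(98,545)],(295,145),5),("A",[(63,80),(312,80),(311,374),(66,376)],(300,85),6)]:
    W=np.array([wonz(w,p,R,(o[0]+x/k,o[1]+y/k),.024) for x,y in P]); m=W.mean(0)
    dx=(W[2]+W[3]-W[0]-W[1])/2; dy=(W[1]+W[2]-W[0]-W[3])/2
    print(n,m.round(4),np.linalg.norm(dx),np.linalg.norm(dy),np.degrees(np.arctan2(dx[1],dx[0])),np.degrees(np.arctan2(dy[1],dy[0])))
for u in [(385,312),(290,590)]: print("brush",wonz(w,p,R,(295+u[0]/5,145+u[1]/5),.005).round(4))
E
```

```text
B [ 0.5778 -0.0537  0.024 ] 0.047250250683667845 0.03894088389560234 -82.56153122436561 6.840676443807226
C [ 0.5862 -0.108   0.024 ] 0.04849277303016288 0.03872204979222847 -82.0134373319865 7.639905626244517
A [0.5702 0.0026 0.024 ] 0.046994877257365474 0.039024374455069566 -82.80039786438566 7.318303455070942
brush [ 0.6265 -0.0821  0.005 ]
brush [ 0.6168 -0.1515  0.005 ]
```

```bash
python3 - <<'E'
from h import *
plan([(.5775,-.0545,.05,7.7,4),(.5775,-.0545,.004,7.7,5)],1)
E
```

```text
{"linear": [[4.6, 24.6, 1.5], [4.7, 24.5, 1.4], [4.7, 24.6, 1.4], [4.6, 24.5, 1.4], [0.0, 9.2, 0.0], [0.0, 9.2, 0.0], [0.0, 9.2, 0.0], [0.0, 9.2, 0.0], [0.0, 9.2, 0.0]], "yaw": [-0.005, -0.006, -0.005, -0.005, -0.0, -0.0, -0.0, -0.0, -0.0]}
end [577.5 -54.5   4. ] 7.685306201713954
```

Request:
{"method": "play_rows", "body": {
  "linear": [
    [4.6, 24.6, 1.5],
    [4.7, 24.5, 1.4],
    [4.7, 24.6, 1.4],
    [4.6, 24.5, 1.4],
    [0, 0, 0]
  ],
  "yaw": [-0.005, -0.006, -0.005, -0.005, 0]
}}

```text
time: 2.75
tool_pos: [0.5746, -0.0554, 0.0493]
ee_rot: [0.706, -0.705, -0.045, 0.048]
wrist_force: [-0.8, -0.1, 0.1]
opening: 0.0917
```

```bash
python3 - <<'E'
from h import *
p,R=tool();print(p.round(4),np.degrees(np.arctan2(R[1,0],R[0,0])),R.round(3).tolist())
w=cams.capture("wrist");pickle.dump((w,p,R),open("w2.pkl","wb"));cv2.imwrite("pics/w2.png",w["img"][:,:,::-1])
print(wproj(w,p,R,(.5775,-.0545,.024)),wproj(w,p,R,p+R[:,1]*.026))
plan([(.5775,-.0545,.004,7.7,5)],1)
E
```

```text
[ 0.5746 -0.0554  0.0493] 7.578028644373651 [[0.991, -0.005, -0.132], [0.132, 0.0, 0.991], [-0.005, -1.0, 0.001]]
[np.float64(318.87022372194747), np.float64(224.2863606577051)] [np.float64(314.3554659664078), np.float64(224.55470331783684)]
{"linear": [[0.4, 9.4, 0.2], [0.4, 9.4, 0.1], [0.5, 9.3, 0.2], [0.4, 9.4, 0.1], [0.4, 9.4, 0.2]], "yaw": [-0.0, -0.001, -0.0, -0.001, -0.0]}
end [577.5 -54.5   4. ] 7.687266504777961
```

View pics/w2.png

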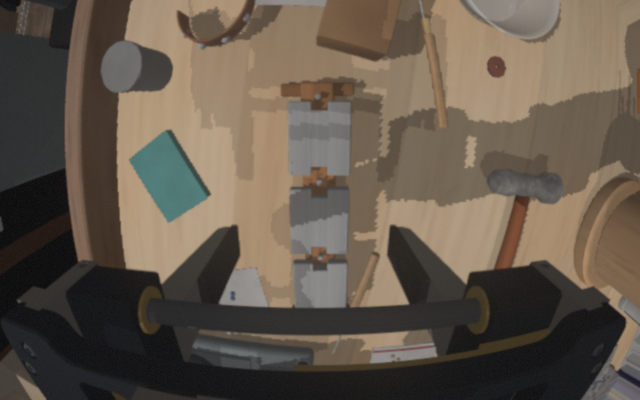

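Request:
{"method": "play_rows", "body": {
  "linear": [
    [0.5, 9.4, 0.2],
    [0.5, 9.4, 0.2],
    [0.5, 9.3, 0.2],
    [0.5, 9.4, 0.1],
    [0.5, 8.4, 0.2],
    [0, 0, 0]
  ],
  "yaw": [0, -0.001, 0, -0.001, 0, 0]
}}

```text
time: 3.4
tool_pos: [0.5787, -0.0539, 0.0041]
ee_rot: [0.706, -0.705, -0.047, 0.048]
wrist_force: [-1.0, -0.4, 0.9]
opening: 0.0918
```

Request:
{"method": "play_rows", "body": {
  "linear": [
    [0, 0, 0],
    [0, 0, 0],
    [0, 0, 0],
    [0, 0, 0],
    [0, 0, 0],
    [0, 0, 0],
    [0, 0, 0],
    [0, 0, 0]
  ],
  "yaw": [0, 0, 0, 0, 0, 0, 0, 0],
  "hand": 1
}}

```text
time: 4.2
tool_pos: [0.5795, -0.054, 0.0055]
ee_rot: [0.706, -0.705, -0.048, 0.048]
wrist_force: [-0.5, -0.1, 1.2]
opening: 0.0399
```

```bash
python3 - <<'E'
from h import *
p,R=tool();print(p.round(4),np.degrees(np.arctan2(R[1,0],R[0,0])))
w=cams.capture("wrist");pickle.dump((w,p,R),open("w3.pkl","wb"));cv2.imwrite("pics/w3.png",w["img"][:,:,::-1])
E
```

```text
[ 0.5795 -0.054   0.0055] 7.735453510623601
```

View pics/w3.png

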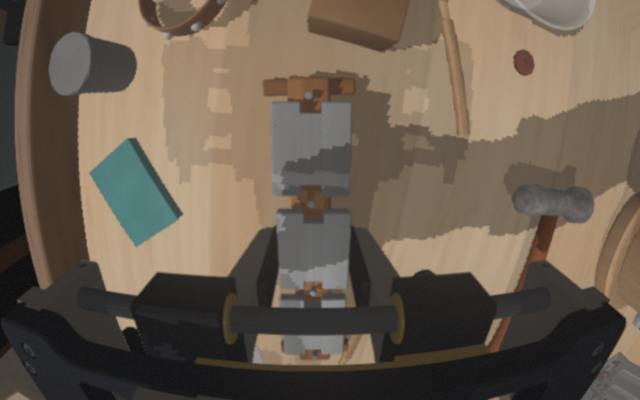

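```bash
python3 - <<'E'
from h import *
plan([(.5785,-.054,.09,7.7,6),(.44,-.12,.13,60,10),(.43,-.16,.14,90,5)],1)
E
```

```text
{"linear": [[-0.2, -14.1, 0.0], [-0.1, -14.0, 0.0], [-0.2, -14.1, 0.1], [-0.2, -14.1, -0.0], [-0.2, -14.1, -0.0], [-0.1, -14.0, 0.0], [-14.6, -4.0, -4.7], [-15.0, -4.0, -3.3], [-15.2, -4.0, -2.0], [-15.3, -4.0, -0.5], [-15.4, -4.0, 0.8], [-15.2, -4.0, 2.2]], "yaw": [0.0, 0.0, 0.0, 0.0, 0.001, -0.0, -0.091, -0.092, -0.091, -0.091, -0.092, -0.091]}
{"linear": [[-14.9, -4.0, 3.6], [-14.5, -4.0, 5.0], [-14.0, -4.0, 6.3], [-13.4, -4.0, 7.5], [-7.9, -2.0, -2.3], [-8.1, -2.0, -1.4], [-8.3, -2.0, -0.6], [-8.2, -2.0, 0.3], [-8.2, -2.0, 1.2]], "yaw": [-0.091, -0.092, -0.091, -0.091, -0.105, -0.105, -0.104, -0.105, -0.105]}
end [ 430. -160.  140.] 90.01366036352826
```

Request:
{"method": "play_rows", "body": {
  "linear": [
    [0, -14, 0],
    [0, -14, 0],
    [0, -14, 0],
    [0, -14, 0],
    [0, -14, 0],
    [0, -14, 0],
    [-14.6, -4, -4.7],
    [-15, -4, -3.3],
    [-15.2, -4, -2],
    [-15.3, -4, -0.5],
    [-15.4, -4, 0.8],
    [-15.2, -4, 2.2]
  ],
  "yaw": [0, 0, 0, 0, 0, 0, -0.091, -0.092, -0.091, -0.091, -0.092, -0.091]
}}

```text
time: 5.45
tool_pos: [0.496, -0.0939, 0.1144]
ee_rot: [-0.666, 0.666, 0.238, -0.238]
wrist_force: [0.1, -0.7, -0.3]
opening: 0.0398
```

Request:
{"method": "play_rows", "body": {
  "linear": [
    [-14.9, -4, 3.6],
    [-14.5, -4, 5],
    [-14, -4, 6.3],
    [-13.4, -4, 7.5],
    [-7.9, -2, -2.3],
    [-8.1, -2, -1.4],
    [-8.3, -2, -0.6],
    [-8.2, -2, 0.3],
    [-8.2, -2, 1.2],
    [0, 0, 0],
    [0, 0, 0]
  ],
  "yaw": [-0.091, -0.092, -0.091, -0.091, -0.105, -0.105, -0.104, -0.105, -0.105, 0, 0]
}}

```text
time: 6.55
tool_pos: [0.4311, -0.1601, 0.1399]
ee_rot: [-0.501, 0.501, 0.499, -0.499]
wrist_force: [-0.3, -0.1, -1.5]
opening: 0.0394
```

```bash
python3 - <<'E'
from h import *
p,R=tool();print(p.round(4),np.degrees(np.arctan2(R[1,0],R[0,0])),R.round(3).tolist(),env.get_obs()["joint_positions"].round(2))
w=cams.capture("wrist");pickle.dump((w,p,R),open("w4.pkl","wb"));cv2.imwrite("pics/w4.png",w["img"][:,:,::-1])
s=cams.capture("scene");cv2.imwrite("pics/s4.png",s["img"][:,:,::-1])
E
```

```text
[ 0.4311 -0.1601  0.1399] 89.8590075738047 [[0.002, 0.0, -1.0], [1.0, -0.0, 0.002], [-0.0, -1.0, -0.0]] [-0.36  0.19  2.05  0.    0.9  -1.93]
```

View pics/w4.png

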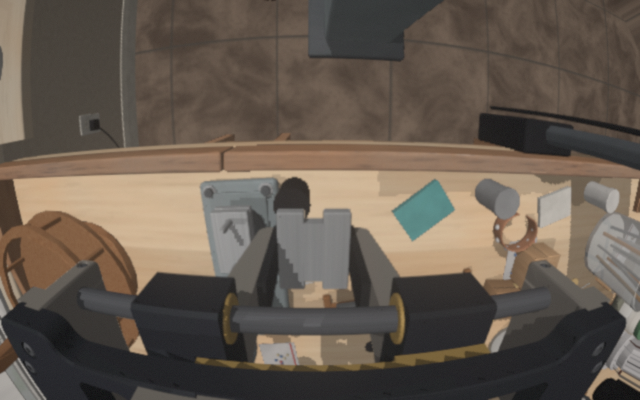

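View pics/s4.png

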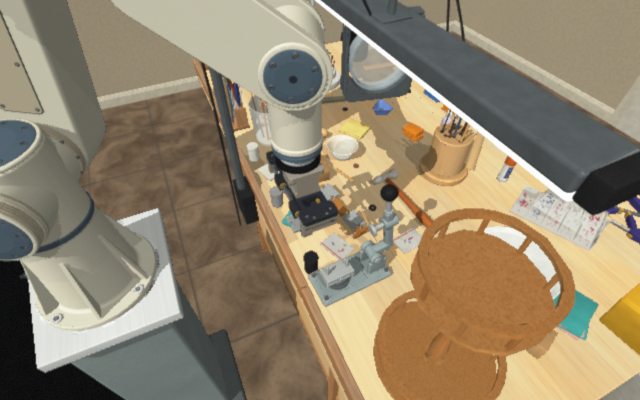

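```bash
python3 - <<'E'
from h import *
w,p,R=pickle.load(open("w4.pkl","rb"))
cv2.imwrite("pics/w4a.png",cv2.resize(w["img"][165:295,190:300,::-1],None,fx=4.6,fy=4.6,interpolation=cv2.INTER_CUBIC))
cv2.imwrite("pics/w4b.png",cv2.resize(w["img"][190:310,260:370,::-1],None,fx=5,fy=5,interpolation=cv2.INTER_CUBIC))
E
```

View pics/w4a.png

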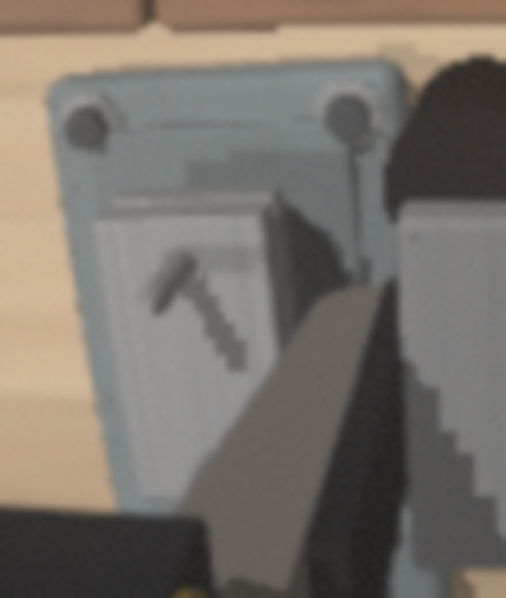

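View pics/w4b.png

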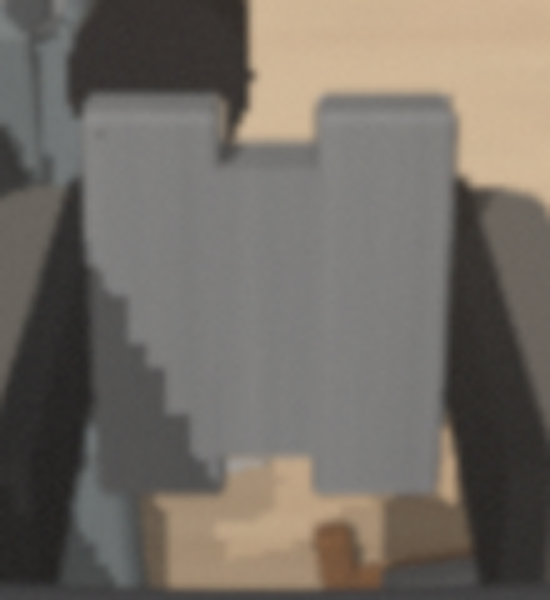

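```bash
python3 - <<'E'
from h import *
w,p,R=pickle.load(open("w4.pkl","rb"));c=pickle.load(open("top0.pkl","rb"))
f=lambda x,y:(190+x/4.6,165+y/4.6)
for z in (.049,.052,.055,.058,.060):
    W=np.array([wonz(w,p,R,f(*u),z) for u in [(98,215),(268,205),(140,497)]])
    t=wonz(w,p,R,f(155,310),z+.024); b=wonz(w,p,R,f(190,258),z)
    print(z,"width",np.linalg.norm(W[0]-W[1]).round(4),"len",np.linalg.norm(W[0]-W[2]).round(4),"ctr",((W[1]+W[2])/2).round(4),"pin",t.round(4),b.round(4))
g=lambda x,y:(360+x/4.618,145+y/4.615)
for a,b in [((98,215),(281,500)),((268,205),(196,500)),((140,497),(282,343))]:
    u=g(*b); o1,d1=ray(c,u); o2,d2=wray(w,p,R,f(*a)); s=np.linalg.lstsq(np.stack([d1,-d2],1),o2-o1,rcond=None)[0]
    print((o1+d1*s[0]).round(4),(o2+d2*s[1]).round(4))
zt=p[2]+.0185
W=np.array([wonz(w,p,R,(260+x/5,190+y/5),zt) for x,y in [(84,112),(456,110),(437,493),(100,490)]])
print(((W-p)@R).round(4).tolist(),"mean",((W.mean(0)-p)@R).round(4))
W=np.array([wonz(w,p,R,(260+x/5,190+y/5),zt) for x,y in [(218,145),(320,145),(312,458),(222,460)]])
print("notch",((W-p)@R).round(4).tolist())
E
```

```text
0.049 width 0.0359 len 0.0659 ctr [ 0.4765 -0.2366  0.049 ] pin [ 0.4549 -0.2372  0.073 ] [ 0.4538 -0.2363  0.049 ]
0.052 width 0.0355 len 0.0651 ctr [ 0.4751 -0.2357  0.052 ] pin [ 0.4536 -0.2362  0.076 ] [ 0.4526 -0.2354  0.052 ]
0.055 width 0.0351 len 0.0643 ctr [ 0.4736 -0.2348  0.055 ] pin [ 0.4522 -0.2352  0.079 ] [ 0.4514 -0.2345  0.055 ]
0.058 width 0.0347 len 0.0636 ctr [ 0.4722 -0.2339  0.058 ] pin [ 0.4509 -0.2342  0.082 ] [ 0.4503 -0.2337  0.058 ]
0.06 width 0.0344 len 0.0631 ctr [ 0.4712 -0.2334  0.06  ] pin [ 0.45   -0.2336  0.084 ] [ 0.4495 -0.2331  0.06  ]
[ 0.4433 -0.2552  0.0519] [ 0.4438 -0.2541  0.0517]
[ 0.4429 -0.2217  0.0468] [ 0.4433 -0.2198  0.0465]
[ 0.5065 -0.2553  0.0546] [ 0.5075 -0.2521  0.0541]
[[-0.0192, -0.0185, 0.0256], [0.0196, -0.0185, 0.0259], [0.0197, -0.0185, -0.0219], [-0.0196, -0.0185, -0.0215]] mean [ 0.0001 -0.0185  0.002 ]
notch [[-0.0053, -0.0185, 0.022], [0.0054, -0.0185, 0.022], [0.0051, -0.0185, -0.0168], [-0.0053, -0.0185, -0.0171]]
```

```bash
python3 - <<'E'
from h import *
plan([(.4777,-.236,.12,90,6),(.4777,-.236,.088,90,3)],1)
E
```

```text
{"linear": [[-12.7, 3.3, -7.8], [-12.7, 3.2, -7.8], [-12.7, 3.3, -7.7], [-12.7, 3.3, -7.8], [-12.6, 3.3, -7.8], [-12.7, 3.2, -7.7], [-0.0, 10.7, -0.0], [-0.0, 10.7, -0.0], [-0.0, 10.6, -0.0]], "yaw": [-0.0, -0.0, -0.001, 0.0, 0.0, -0.0, -0.0, -0.0, -0.0]}
end [ 477.7 -236.    88. ] 89.99408618913314
```

Request:
{"method": "play_rows", "body": {
  "linear": [
    [-12.7, 3.3, -7.8],
    [-12.7, 3.2, -7.8],
    [-12.7, 3.3, -7.7],
    [-12.7, 3.3, -7.8],
    [-12.6, 3.3, -7.8],
    [-12.7, 3.2, -7.7],
    [0, 10.7, 0],
    [0, 10.7, 0],
    [0, 10.6, 0],
    [0, 0, 0],
    [0, 0, 0]
  ],
  "yaw": [0, 0, -0.002, 0, 0, 0, 0, 0, 0, 0, 0]
}}

```text
time: 7.75
tool_pos: [0.4774, -0.2356, 0.0875]
ee_rot: [0.499, -0.499, -0.501, 0.501]
wrist_force: [-1.3, -0.1, -1.5]
opening: 0.0396
```

```bash
python3 - <<'E'
from h import *
p,R=tool();print(p.round(4),np.degrees(np.arctan2(R[1,0],R[0,0])),R.round(3).tolist())
w=cams.capture("wrist");pickle.dump((w,p,R),open("w5.pkl","wb"));cv2.imwrite("pics/w5.png",w["img"][:,:,::-1])
cv2.imwrite("pics/w5b.png",cv2.resize(w["img"][190:310,260:370,::-1],None,fx=5,fy=5,interpolation=cv2.INTER_CUBIC))
s=cams.capture("scene");cv2.imwrite("pics/s5.png",cv2.resize(s["img"][150:310,250:420,::-1],None,fx=3.5,fy=3.5,interpolation=cv2.INTER_CUBIC))
E
```

```text
[ 0.4774 -0.2356  0.0875] 90.20594356845703 [[-0.004, -0.001, -1.0], [1.0, 0.001, -0.004], [0.001, -1.0, 0.001]]
```

View pics/w5b.png

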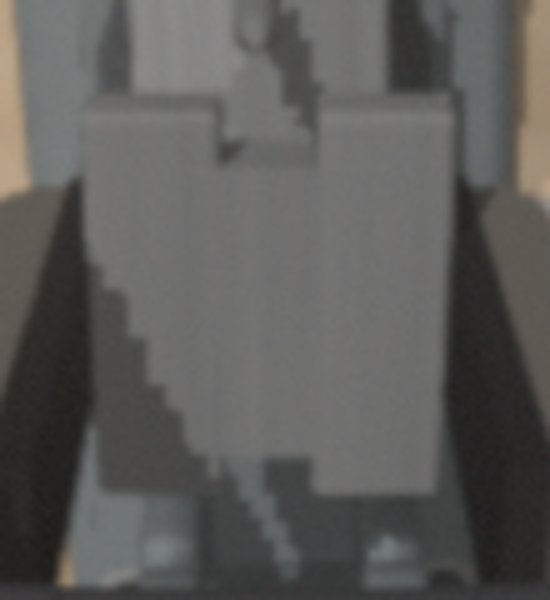

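View pics/w5.png

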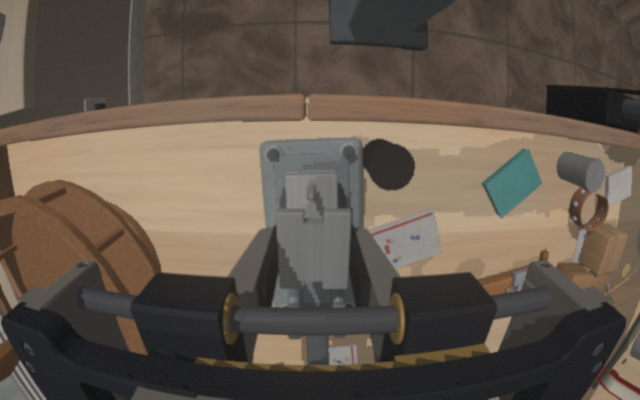

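View pics/s5.png

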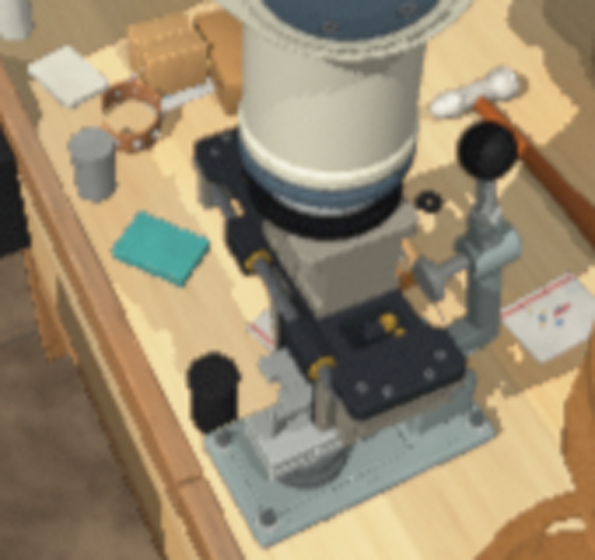

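```bash
cat > pinfit.py <<'E'
from h import *
import sys
E
python3 - <<'E'
from h import *
w,p,R=pickle.load(open("w5.pkl","rb"))
img=w["img"][165:205,280:345,::-1]
cv2.imwrite("pics/w5c.png",cv2.resize(img,None,fx=12,fy=12,interpolation=cv2.INTER_CUBIC))
for z in (.070,.073,.076,.079,.082):
    print(z,((wonz(w,p,R,(260+253/5,190+48/5),z)-p)@R).round(4))
for z in (.05,.053,.056):
    print(z,[((wonz(w,p,R,(280+a/12,165+b/12),z)-p)@R).round(4).tolist() for a,b in ()])
E
```

```text
0.07 [-0.0019  0.0175  0.0213]
0.073 [-0.0018  0.0145  0.0223]
0.076 [-0.0018  0.0115  0.0232]
0.079 [-0.0018  0.0085  0.0242]
0.082 [-0.0018  0.0055  0.0251]
0.05 []
0.053 []
0.056 []
```

View pics/w5c.png

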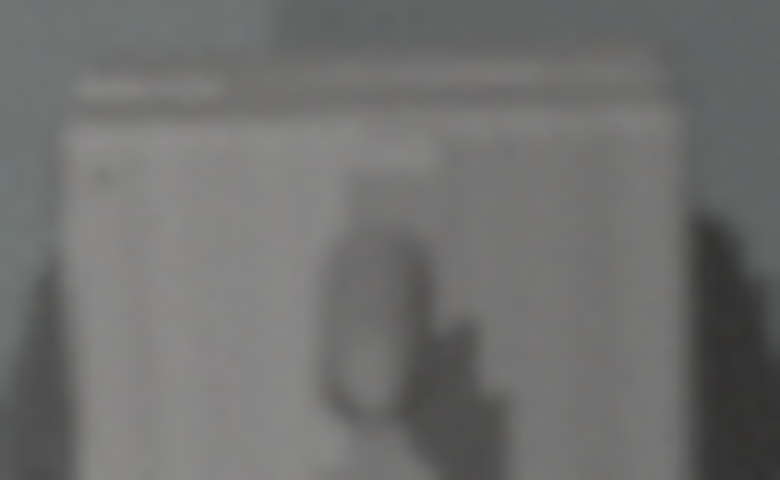

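```bash
python3 - <<'E'
from h import *
w,p,R=pickle.load(open("w5.pkl","rb"))
f=lambda a,b:(280+a/12,165+b/12)
for z in (.048,.05,.052,.054,.056):
    L=((wonz(w,p,R,f(68,120),z)-p)@R);Q=((wonz(w,p,R,f(680,108),z)-p)@R);b=((wonz(w,p,R,f(378,238),z)-p)@R);t=((wonz(w,p,R,f(372,405),z+.024)-p)@R)
    print(z,"w",np.linalg.norm(L-Q).round(4),"mid",((L+Q)/2).round(4)[[0,2]],"ang",np.degrees(np.arctan2(Q[2]-L[2],Q[0]-L[0])).round(2),"pin base",b[[0,2]].round(4),"tip",t[[0,2]].round(4))
E
```

```text
0.048 w 0.0355 mid [-0.0016  0.0327] ang 1.13 pin base [-0.0014  0.0252] tip [-0.0016  0.0225]
0.05 w 0.0351 mid [-0.0016  0.0331] ang 1.13 pin base [-0.0014  0.0258] tip [-0.0016  0.0231]
0.052 w 0.0348 mid [-0.0016  0.0336] ang 1.13 pin base [-0.0014  0.0263] tip [-0.0016  0.0238]
0.054 w 0.0345 mid [-0.0016  0.034 ] ang 1.13 pin base [-0.0014  0.0268] tip [-0.0016  0.0244]
0.056 w 0.0341 mid [-0.0016  0.0345] ang 1.13 pin base [-0.0014  0.0273] tip [-0.0015  0.025 ]
```

```bash
python3 - <<'E'
from h import *
w,p,R=pickle.load(open("w5.pkl","rb"))
cv2.imwrite("pics/w5d.png",cv2.resize(w["img"][130:240,250:380,::-1],None,fx=6,fy=5.45 if 0 else 5.4,interpolation=cv2.INTER_CUBIC))
c=pickle.load(open("top0.pkl","rb"))
cv2.imwrite("pics/t5d.png",cv2.resize(c["img"][170:270,380:435,::-1],None,fx=6,fy=6,interpolation=cv2.INTER_LANCZOS4))
E
```

```text
(no output)
```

View pics/w5d.png

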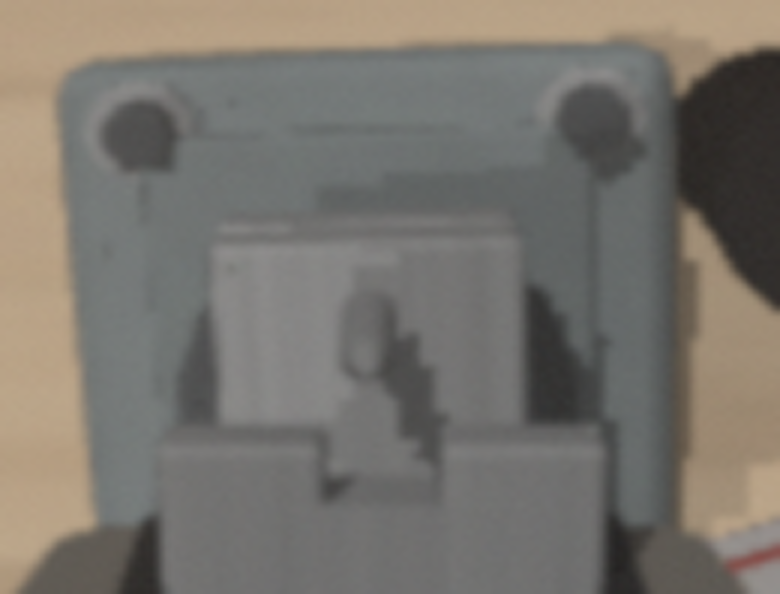

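View pics/t5d.png

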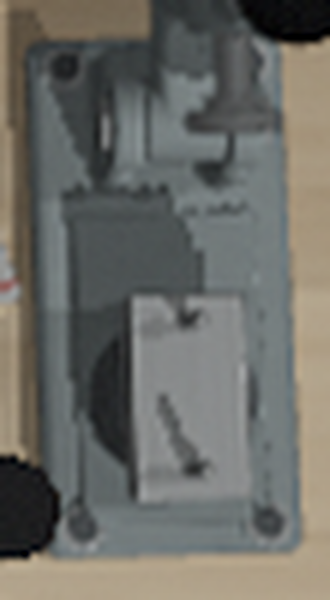

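Request:
{"method": "play_rows", "body": {
  "linear": [
    [-0.9, 0, -0.5],
    [0, 5, 0],
    [0, 5, 0],
    [0, 4, 0],
    [0, 3, 0],
    [0, 0, 0]
  ],
  "yaw": [-0.028, 0, 0, 0, 0, 0]
}}

```text
time: 8.45
tool_pos: [0.478, -0.2368, 0.0703]
ee_rot: [0.493, -0.492, -0.508, 0.508]
wrist_force: [0.4, 0.5, -0.6]
opening: 0.0397
```

```bash
cat > look.py <<'E'
from h import *
import sys
n=sys.argv[1]
o=env.get_obs();p,R=tool();print(p.round(4),np.degrees(np.arctan2(R[1,0],R[0,0])).round(2),o["time"],o["wrist_force"].round(1))
w=cams.capture("wrist");pickle.dump((w,p,R),open(n+".pkl","wb"));cv2.imwrite(f"pics/{n}.png",w["img"][:,:,::-1])
b=[int(v) for v in sys.argv[2].split(",")] if len(sys.argv)>2 else [180,310,250,380]
cv2.imwrite(f"pics/{n}b.png",cv2.resize(w["img"][b[0]:b[1],b[2]:b[3],::-1],None,fx=4.5,fy=4.5,interpolation=cv2.INTER_CUBIC))
E
python3 look.py w6
```

```text
[ 0.478  -0.2368  0.0703] 91.78 8.45 [ 0.4  0.5 -0.6]
```

View pics/w6b.png

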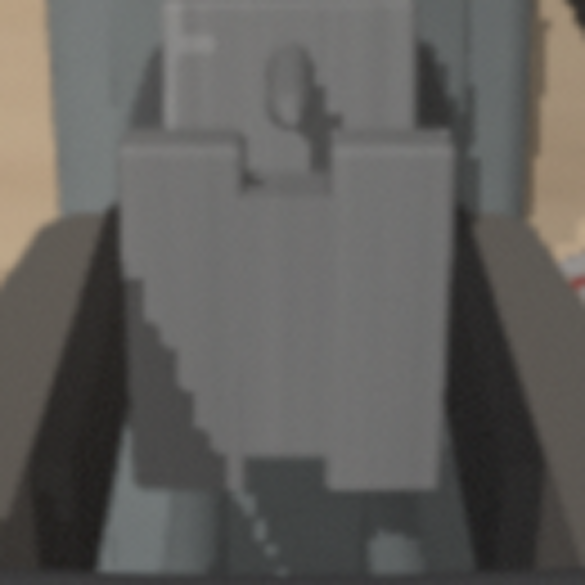

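```bash
python3 - <<'E'
from h import *
w,p,R=pickle.load(open("w6.pkl","rb"))
f=lambda a,b:(250+a/4.5,180+b/4.5)
T=lambda u,z:((wonz(w,p,R,f(*u),z)-p)@R).round(4)[[0,2]]
for h in (.048,.051,.054): print(h,"tip",T((288,125),h+.024),"base",T((290,50),h),"die near edge",T((165,0),h))
zt=p[2]+.0185
print("plate corners",[T(u,zt).tolist() for u in [(122,147),(456,147),(440,488),(135,488)]],"notch",[T(u,zt).tolist() for u in [(240,193),(332,193),(328,458),(240,458)]])
E
```

```text
0.048 tip [0.0003 0.0225] base [0.0006 0.0256] die near edge [-0.0172  0.033 ]
0.051 tip [0.0003 0.0235] base [0.0006 0.0264] die near edge [-0.017   0.0337]
0.054 tip [0.0002 0.0245] base [0.0006 0.0273] die near edge [-0.0167  0.0345]
plate corners [[-0.0191, 0.0255], [0.0198, 0.0255], [0.02, -0.0218], [-0.0196, -0.0218]] notch [[-0.0054, 0.0198], [0.0054, 0.0198], [0.0054, -0.0169], [-0.0059, -0.0169]]
```

Request:
{"method": "play_rows", "body": {
  "linear": [
    [0.2, 2, 0],
    [0, 2, 0],
    [0, 2, 0],
    [0, 2, 0],
    [0, 2, 0],
    [0, 2, 0],
    [0, 0, 0]
  ],
  "yaw": [0, 0, 0, 0, 0, 0, 0]
}}

```text
time: 9.2
tool_pos: [0.4782, -0.2367, 0.0586]
ee_rot: [0.492, -0.492, -0.508, 0.508]
wrist_force: [-0.6, 0.6, -0.8]
opening: 0.0395
```

```bash
python3 look.py w7
```

```text
[ 0.4782 -0.2367  0.0586] 91.79 9.2 [-0.6  0.6 -0.8]
```

View pics/w7b.png

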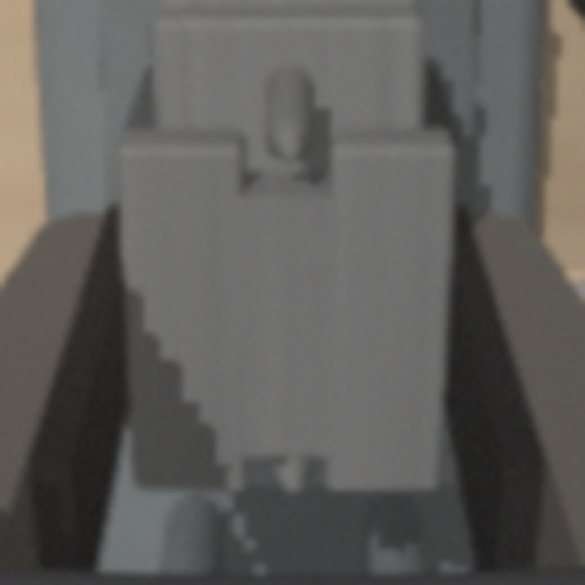

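Request:
{"method": "play_rows", "body": {
  "linear": [
    [0, 2, 0],
    [0, 2, 0],
    [0, 2, 0],
    [0, 2, 0],
    [0, 2, 0],
    [0, 1, 0],
    [0, 0, 0]
  ],
  "yaw": [0, 0, 0, 0, 0, 0, 0]
}}

```text
time: 9.95
tool_pos: [0.4783, -0.2368, 0.0477]
ee_rot: [0.492, -0.492, -0.508, 0.508]
wrist_force: [-0.0, 0.2, -1.0]
opening: 0.0396
```

```bash
python3 look.py w8
```

```text
[ 0.4783 -0.2368  0.0477] 91.79 9.95 [-0.   0.2 -1. ]
```

View pics/w8b.png

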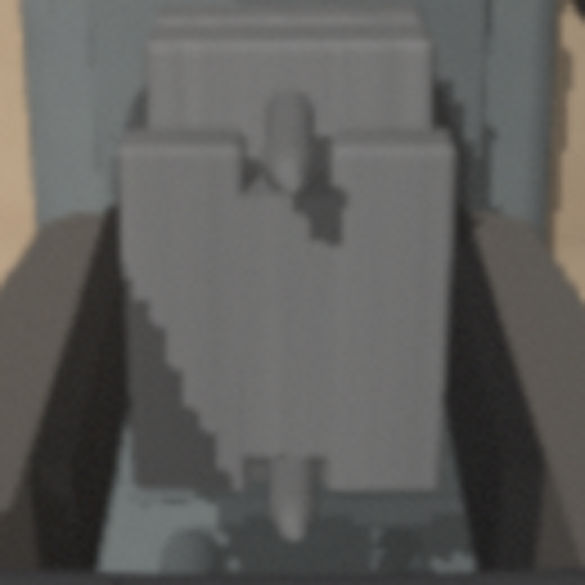

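Both pins are in the notches with no contact force. I'll keep descending in 1 mm steps until it touches.

Request:
{"method": "play_rows", "body": {
  "linear": [
    [0, 1, 0],
    [0, 1, 0],
    [0, 1, 0],
    [0, 1, 0],
    [0, 0, 0]
  ],
  "yaw": [0, 0, 0, 0, 0]
}}

```text
time: 10.5
tool_pos: [0.4783, -0.2368, 0.0438]
ee_rot: [0.492, -0.492, -0.508, 0.508]
wrist_force: [-0.6, -0.3, -1.2]
opening: 0.0397
```

Request:
{"method": "play_rows", "body": {
  "linear": [
    [0, 1, 0],
    [0, 1, 0],
    [0, 0, 0]
  ],
  "yaw": [0, 0, 0]
}}

```text
time: 10.8
tool_pos: [0.4784, -0.2369, 0.0433]
ee_rot: [-0.492, 0.492, 0.508, -0.508]
wrist_force: [-6.0, 2.8, 18.2]
opening: 0.0393
```

Request:
{"method": "play_rows", "body": {
  "linear": [
    [0, -1.5, 0],
    [0, 0, 0]
  ],
  "yaw": [0, 0]
}}

```text
time: 11.0
tool_pos: [0.4786, -0.2369, 0.0436]
ee_rot: [-0.492, 0.492, 0.508, -0.508]
wrist_force: [-0.6, -0.1, -0.2]
opening: 0.0392
```

Request:
{"method": "play_rows", "body": {
  "linear": [
    [0, 0, 0],
    [0, 0, 0],
    [0, 0, 0],
    [0, 0, 0]
  ],
  "yaw": [0, 0, 0, 0],
  "hand": 0.39
}}

```text
time: 11.4
tool_pos: [0.4783, -0.2368, 0.0433]
ee_rot: [0.492, -0.492, -0.508, 0.508]
wrist_force: [1.0, -0.5, 0.6]
opening: 0.0563
```

```bash
python3 look.py w9
```

```text
[ 0.4783 -0.2368  0.0433] 91.79 11.4 [ 1.  -0.5  0.6]
```

View pics/w9b.png

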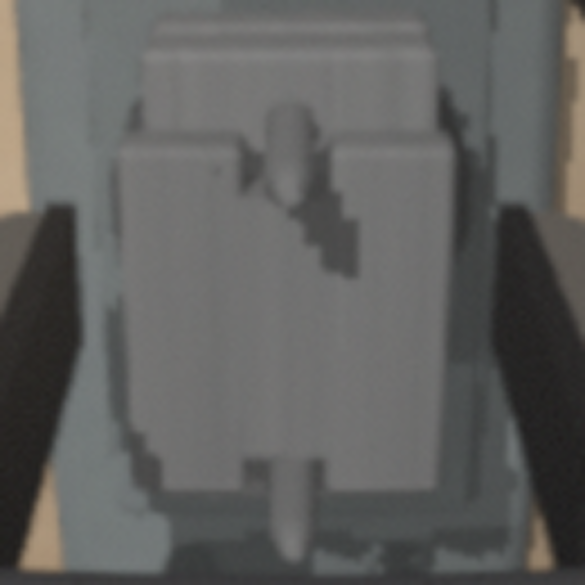

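Request:
{"method": "play_rows", "body": {
  "linear": [
    [0, -15, 0],
    [0, -20, 0],
    [0, -20, 0],
    [0, 0, 0]
  ],
  "yaw": [0, 0, 0, 0]
}}

```text
time: 11.85
tool_pos: [0.4799, -0.2376, 0.1005]
ee_rot: [-0.491, 0.494, 0.508, -0.507]
wrist_force: [0.7, -0.7, -0.1]
opening: 0.0558
```

Request:
{"method": "play_rows", "body": {
  "linear": [
    [0, 0, 0],
    [0, 0, 0],
    [0, 0, 0],
    [0, 0, 0],
    [0, 0, 0],
    [0, 8, 0],
    [0, 8, 0],
    [0, 8, 0],
    [0, 5, 0],
    [0, 2, 0],
    [0, 0, 0]
  ],
  "yaw": [0, 0, 0, 0, 0, 0, 0, 0, 0, 0, 0],
  "hand": 1
}}

```text
time: 12.95
tool_pos: [0.4782, -0.2367, 0.067]
ee_rot: [0.492, -0.492, -0.508, 0.508]
wrist_force: [-0.3, 1.0, -1.5]
opening: 0.0004
```

Request:
{"method": "play_rows", "body": {
  "linear": [
    [0, 1, 0],
    [0, 1, 0],
    [0, 1, 0],
    [0, 0, 0]
  ],
  "yaw": [0, 0, 0, 0]
}}

```text
time: 13.35
tool_pos: [0.4783, -0.2368, 0.0644]
ee_rot: [-0.492, 0.492, 0.508, -0.508]
wrist_force: [0.9, -0.0, -0.5]
opening: 0.0001
```

Request:
{"method": "play_rows", "body": {
  "linear": [
    [0, 1, 0],
    [0, 0.5, 0],
    [0, 0, 0]
  ],
  "yaw": [0, 0, 0]
}}

```text
time: 13.65
tool_pos: [0.4783, -0.2368, 0.0628]
ee_rot: [0.492, -0.492, -0.508, 0.508]
wrist_force: [0.6, -0.7, 0.8]
opening: 0.0005
```

Request:
{"method": "play_rows", "body": {
  "linear": [
    [0, 0.5, 0],
    [0, 0.5, 0],
    [0, 0, 0]
  ],
  "yaw": [0, 0, 0]
}}

```text
time: 13.95
tool_pos: [0.4784, -0.2369, 0.0622]
ee_rot: [-0.492, 0.492, 0.508, -0.508]
wrist_force: [-1.8, 0.1, 5.1]
opening: 0.0004
```

Request:
{"method": "play_rows", "body": {
  "linear": [
    [0, 0.5, 0],
    [0, 0.5, 0],
    [0, 0, 0]
  ],
  "yaw": [0, 0, 0]
}}

```text
time: 14.25
tool_pos: [0.4785, -0.2369, 0.0621]
ee_rot: [-0.492, 0.492, 0.508, -0.508]
wrist_force: [-4.8, 2.5, 15.5]
opening: 0.0006
```

```bash
python3 - <<'E'
from h import *
plan([(.470,-.225,.12,91.8,3),(.43,-.15,.12,70,6),(.571,.0015,.06,7.7,14)],1)
E
```

```text
{"linear": [[4.0, -19.3, 2.7], [4.1, -19.3, 2.7], [4.0, -19.3, 2.7], [12.7, 0.0, 6.3], [12.3, 0.0, 7.0], [11.8, 0.0, 7.9], [11.3, 0.0, 8.5], [10.7, 0.0, 9.3], [10.1, 0.0, 9.9], [13.6, 4.3, -5.8], [14.0, 4.3, -4.6], [14.4, 4.3, -3.6]], "yaw": [-0.0, -0.0, -0.0, 0.063, 0.064, 0.063, 0.064, 0.063, 0.063, 0.078, 0.077, 0.078]}
{"linear": [[14.6, 4.2, -2.5], [14.7, 4.3, -1.3], [14.8, 4.3, -0.2], [14.7, 4.3, 1.0], [14.7, 4.3, 2.1], [14.4, 4.3, 3.2], [14.1, 4.3, 4.4], [13.8, 4.3, 5.4], [13.3, 4.2, 6.5], [12.7, 4.3, 7.5], [12.1, 4.3, 8.4]], "yaw": [0.078, 0.077, 0.078, 0.078, 0.077, 0.078, 0.078, 0.078, 0.077, 0.078, 0.078]}
end [571.    1.5  60. ] 7.6780258320595145
```

Request:
{"method": "play_rows", "body": {
  "linear": [
    [0, -19, 0],
    [6, -19.5, 4],
    [6.1, -19.5, 4.1],
    [12.7, 0, 6.3],
    [12.3, 0, 7],
    [11.8, 0, 7.9],
    [11.3, 0, 8.5],
    [10.7, 0, 9.3],
    [10.1, 0, 9.9],
    [13.6, 4.3, -5.8],
    [14, 4.3, -4.6],
    [14.4, 4.3, -3.6]
  ],
  "yaw": [0, 0, 0, 0.063, 0.064, 0.063, 0.064, 0.063, 0.063, 0.078, 0.077, 0.078]
}}

```text
time: 15.45
tool_pos: [0.4604, -0.117, 0.106]
ee_rot: [-0.623, 0.623, 0.335, -0.334]
wrist_force: [0.6, -0.7, 0.1]
opening: 0.0007
```

Request:
{"method": "play_rows", "body": {
  "linear": [
    [14.6, 4.2, -2.5],
    [14.7, 4.3, -1.3],
    [14.8, 4.3, -0.2],
    [14.7, 4.3, 1],
    [14.7, 4.3, 2.1],
    [14.4, 4.3, 3.2],
    [14.1, 4.3, 4.4],
    [13.8, 4.3, 5.4],
    [13.3, 4.2, 6.5],
    [12.7, 4.3, 7.5],
    [12.1, 4.3, 8.4],
    [0, 0, 0]
  ],
  "yaw": [0.078, 0.077, 0.078, 0.078, 0.077, 0.078, 0.078, 0.078, 0.077, 0.078, 0.078, 0],
  "hand": 0
}}

```text
time: 16.65
tool_pos: [0.5717, 0.0024, 0.0584]
ee_rot: [0.706, -0.705, -0.047, 0.047]
wrist_force: [0.2, -0.4, -0.6]
opening: 0.0918
```

```bash
python3 look.py w10; python3 - <<'E'
from h import *
w,p,R=pickle.load(open("w10.pkl","rb"))
for X in [(.5702,.0026,.024),(.571,.0015,.024)]:print(np.round(wproj(w,p,R,X)))
s=cams.capture("scene");cv2.imwrite("pics/s10.png",s["img"][:,:,::-1])
plan([(.571,.0015,.004,7.7,5)])
E
```

```text
[0.5717 0.0024 0.0584] 7.67 16.65 [ 0.2 -0.4 -0.6]
[312. 220.]
[313. 221.]
{"linear": [[0.1, 10.9, -0.0], [0.1, 11.0, -0.0], [0.2, 10.9, -0.0], [0.1, 11.0, -0.0], [0.1, 10.9, -0.0]], "yaw": [0.001, 0.0, 0.001, 0.0, 0.001]}
end [571.    1.5   4. ] 7.674054887633743
```

View pics/w10.png

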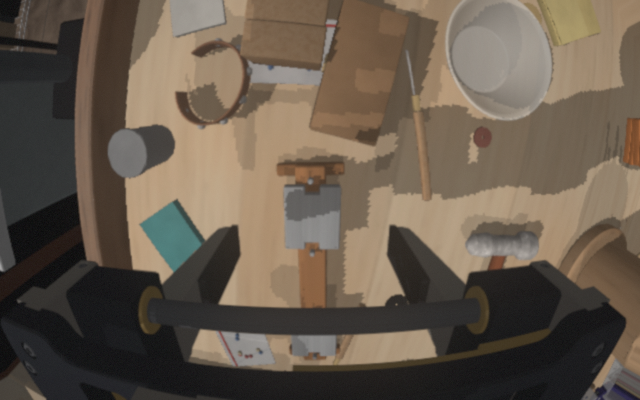

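View pics/s10.png

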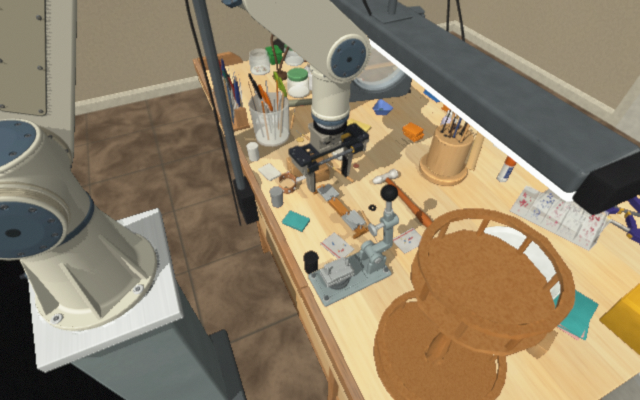

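View pics/w10b.png

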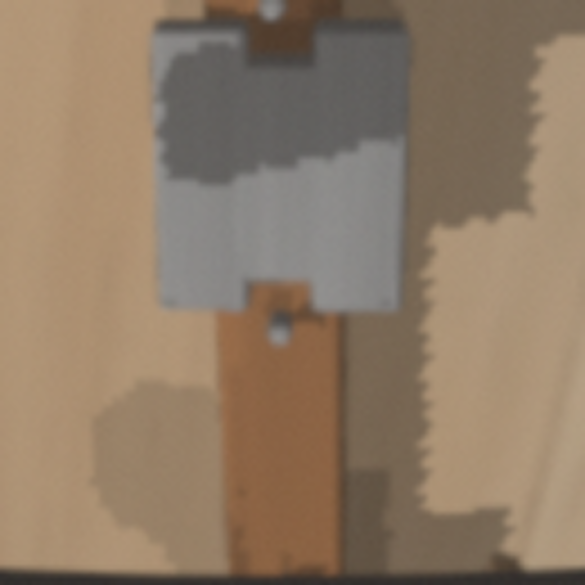

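```bash
python3 - <<'E'
from h import *
w,p,R=pickle.load(open("w10.pkl","rb"))
W=np.array([wonz(w,p,R,(250+a/4.5,180+b/4.5),.024) for a,b in [(157,30),(405,30),(400,308),(161,307)]]);m=W.mean(0)
print(m.round(4),((m-p)@R).round(4),np.linalg.norm(W[0]-W[1]),np.linalg.norm(W[0]-W[3]))
w,p,R=pickle.load(open("w2.pkl","rb"))
cv2.imwrite("pics/w2b.png",cv2.resize(w["img"][180:310,250:380,::-1],None,fx=4.5,fy=4.5,interpolation=cv2.INTER_CUBIC))
E
```

```text
[0.5702 0.0033 0.024 ] [-0.0014  0.0344  0.001 ] 0.037808574807455086 0.04688420307877436
```

View pics/w2b.png

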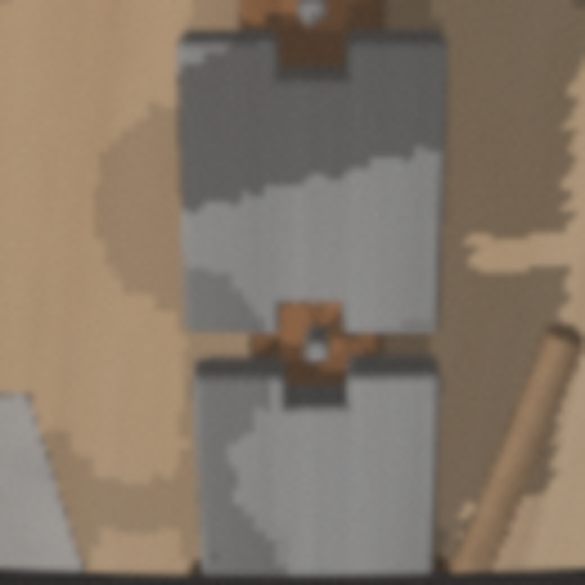

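```bash
python3 - <<'E'
from h import *
w,p,R=pickle.load(open("w2.pkl","rb"))
W=np.array([wonz(w,p,R,(250+a/4.5,180+b/4.5),.024) for a,b in [(181,42),(444,42),(437,330),(187,330)]]);m=W.mean(0)
print(m.round(4),((m-p)@R).round(4),np.linalg.norm(W[0]-W[1]),np.linalg.norm(W[0]-W[3]))
g=np.array([.5787,-.054,.004]); print("offset at grip",((m-g)@R).round(4))
print("A target",np.array([.5702,.0033,0])-R@((m-g)@R))
E
```

```text
[ 0.5777 -0.0533  0.024 ] [0.0035 0.0253 0.0016] 0.038417232422610983 0.046990093211605966
offset at grip [-0.001  -0.02    0.0008]
A target [ 0.57117003  0.0026132  -0.02      ]
```

Request:
{"method": "play_rows", "body": {
  "linear": [
    [-0.2, 11, 0],
    [-0.2, 11, 0],
    [-0.1, 11, 0],
    [0, 11, 0],
    [0, 10, 0],
    [0, 0, 0]
  ],
  "yaw": [0, 0, 0, 0, 0, 0]
}}

```text
time: 17.35
tool_pos: [0.5691, 0.0014, 0.0031]
ee_rot: [0.706, -0.705, -0.046, 0.048]
wrist_force: [0.4, -0.5, -0.5]
opening: 0.0918
```

Request:
{"method": "play_rows", "body": {
  "linear": [
    [0, 0, 0],
    [0, 0, 0],
    [0, 0, 0],
    [0, 0, 0],
    [0, 0, 0],
    [0, 0, 0],
    [0, 0, 0],
    [0, 0, 0]
  ],
  "yaw": [0, 0, 0, 0, 0, 0, 0, 0],
  "hand": 1
}}

```text
time: 18.15
tool_pos: [0.5704, 0.0015, 0.005]
ee_rot: [-0.706, 0.706, 0.047, -0.047]
wrist_force: [-0.5, 0.4, 1.8]
opening: 0.0395
```

```bash
python3 - <<'E'
from h import *
p,R=tool();print(p.round(4),env.get_obs()["joint_positions"].round(2))
plan([(p[0],p[1],.09,7.7,6),(.44,-.12,.13,60,10),(.43,-.16,.14,91.8,5),(.4782,-.2366,.115,91.8,6)],1)
E
```

```text
[0.5704 0.0015 0.005 ] [-0.    0.55  1.89  0.    0.7  -0.13]
{"linear": [[0.0, -14.2, 0.0], [0.0, -14.1, 0.0], [0.0, -14.2, 0.0], [0.0, -14.2, 0.0], [0.0, -14.2, 0.0], [0.0, -14.1, 0.0], [-14.5, -4.0, -10.3], [-15.5, -4.0, -8.9], [-16.1, -4.0, -7.5], [-16.8, -4.0, -6.0], [-17.3, -4.0, -4.4], [-17.6, -4.0, -2.8]], "yaw": [-0.0, -0.0, -0.0, -0.0, -0.0, -0.0, -0.091, -0.092, -0.091, -0.091, -0.092, -0.091]}
{"linear": [[-17.8, -4.0, -1.2], [-17.8, -4.0, 0.4], [-17.7, -4.0, 2.0], [-17.4, -4.0, 3.7], [-7.9, -2.0, -2.3], [-8.2, -2.0, -1.4], [-8.2, -2.0, -0.4], [-8.2, -2.0, 0.4], [-8.2, -2.0, 1.4], [-13.0, 4.2, -7.6], [-13.0, 4.1, -7.7], [-13.0, 4.2, -7.6]], "yaw": [-0.091, -0.092, -0.091, -0.091, -0.111, -0.111, -0.111, -0.111, -0.111, -0.0, -0.0, -0.0]}
{"linear": [[-13.0, 4.2, -7.6], [-13.0, 4.1, -7.7], [-13.1, 4.2, -7.6]], "yaw": [-0.0, -0.0, -0.0]}
end [ 478.2 -236.6  115. ] 91.78964668361841
```

Request:
{"method": "play_rows", "body": {
  "linear": [
    [0, -14.2, 0],
    [0, -14.1, 0],
    [0, -14.2, 0],
    [0, -14.2, 0],
    [0, -14.2, 0],
    [0, -14.1, 0],
    [-14.5, -4, -10.3],
    [-15.5, -4, -8.9],
    [-16.1, -4, -7.5],
    [-16.8, -4, -6],
    [-17.3, -4, -4.4],
    [-17.6, -4, -2.8]
  ],
  "yaw": [0, 0, 0, 0, 0, 0, -0.091, -0.092, -0.091, -0.091, -0.092, -0.091]
}}

```text
time: 19.35
tool_pos: [0.4916, -0.0719, 0.1148]
ee_rot: [-0.666, 0.666, 0.238, -0.238]
wrist_force: [0.4, -0.6, -1.0]
opening: 0.0397
```

Request:
{"method": "play_rows", "body": {
  "linear": [
    [-17.8, -4, -1.2],
    [-17.8, -4, 0.4],
    [-17.7, -4, 2],
    [-17.4, -4, 3.7],
    [-7.9, -2, -2.3],
    [-8.2, -2, -1.4],
    [-8.2, -2, -0.4],
    [-8.2, -2, 0.4],
    [-8.2, -2, 1.4],
    [0, 0, 0]
  ],
  "yaw": [-0.091, -0.092, -0.091, -0.091, -0.111, -0.111, -0.111, -0.111, -0.111, 0]
}}

```text
time: 20.35
tool_pos: [0.43, -0.1607, 0.1408]
ee_rot: [-0.492, 0.492, 0.508, -0.508]
wrist_force: [-0.3, 0.2, -1.5]
opening: 0.0396
```

```bash
python3 look.py w11;python3 - <<'E'
from h import *
plan([(.4782,-.2366,.112,91.8,6),(.4782,-.2366,.085,91.8,3)],1)
E
```

```text
[ 0.43   -0.1607  0.1408] 91.84 20.35 [-0.3  0.2 -1.5]
{"linear": [[-12.9, 4.8, -7.7], [-13.0, 4.7, -7.6], [-12.9, 4.8, -7.7], [-13.0, 4.7, -7.6], [-12.9, 4.8, -7.7], [-13.0, 4.7, -7.6], [-0.0, 9.0, -0.0], [-0.0, 9.0, -0.0], [-0.0, 9.0, -0.0]], "yaw": [-0.001, -0.0, -0.001, -0.0, -0.001, -0.0, -0.0, -0.0, -0.0]}
end [ 478.2 -236.6   85. ] 91.77347500737062
```

View pics/w11.png

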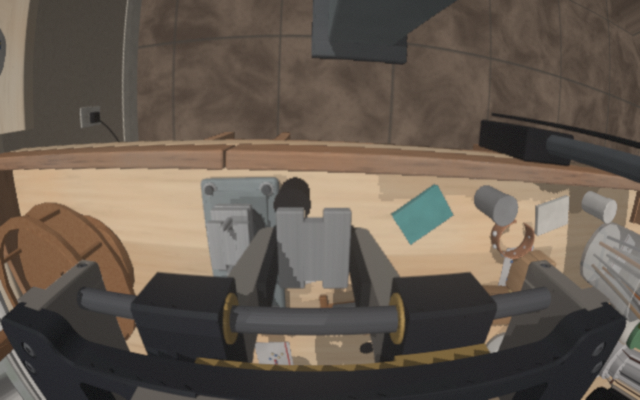

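Request:
{"method": "play_rows", "body": {
  "linear": [
    [-12.9, 4.8, -7.7],
    [-13, 4.7, -7.6],
    [-12.9, 4.8, -7.7],
    [-13, 4.7, -7.6],
    [-12.9, 4.8, -7.7],
    [-13, 4.7, -7.6],
    [0, 9, 0],
    [0, 9, 0],
    [0, 9, 0],
    [0, 4, 0],
    [0, 0, 0],
    [0, 0, 0]
  ],
  "yaw": [0, 0, 0, 0, 0, 0, 0, 0, 0, 0, 0, 0]
}}

```text
time: 21.6
tool_pos: [0.4782, -0.236, 0.0805]
ee_rot: [-0.492, 0.492, 0.508, -0.508]
wrist_force: [0.6, -0.3, -0.8]
opening: 0.0394
```

```bash
python3 look.py w12
```

```text
[ 0.4782 -0.236   0.0805] 91.81 21.6 [ 0.6 -0.3 -0.8]
```

View pics/w12b.png

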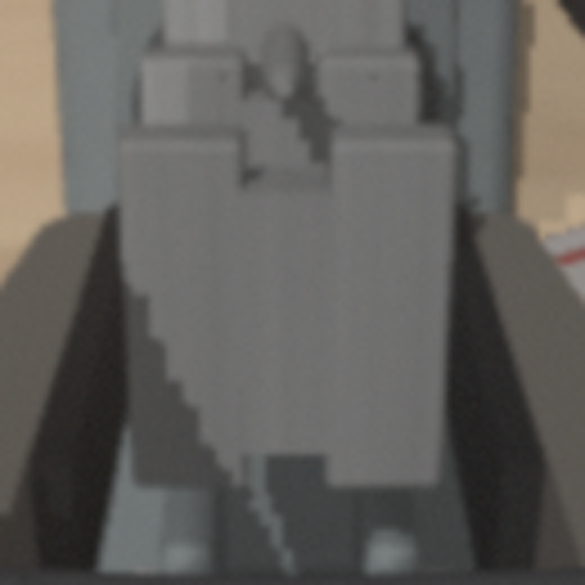

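Request:
{"method": "play_rows", "body": {
  "linear": [
    [-0.5, 3, -0.3],
    [0, 3, 0],
    [0, 3, 0],
    [0, 3, 0],
    [0, 2, 0],
    [0, 2, 0],
    [0, 2, 0],
    [0, 0, 0]
  ],
  "yaw": [0, 0, 0, 0, 0, 0, 0, 0]
}}

```text
time: 22.45
tool_pos: [0.4785, -0.2367, 0.0622]
ee_rot: [0.492, -0.492, -0.508, 0.508]
wrist_force: [0.5, 0.2, -1.1]
opening: 0.0392
```

```bash
python3 look.py w13
```

```text
[ 0.4785 -0.2367  0.0622] 91.79 22.45 [ 0.5  0.2 -1.1]
```

View pics/w13b.png

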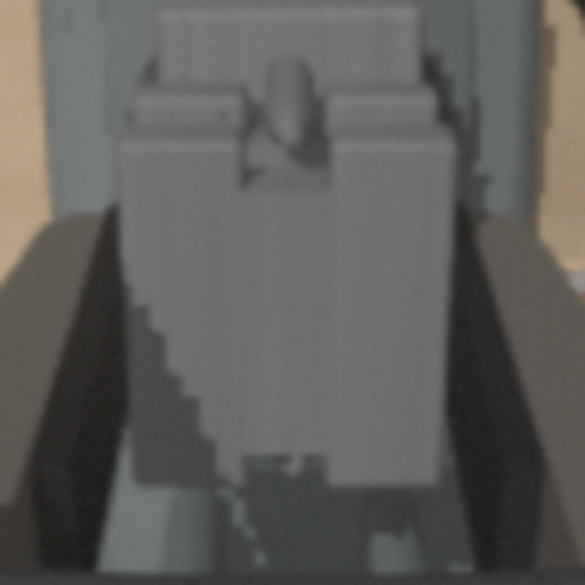

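Request:
{"method": "play_rows", "body": {
  "linear": [
    [0, 2, 0],
    [0, 2, 0],
    [0, 2, 0],
    [0, 2, 0],
    [0, 1, 0],
    [0, 1, 0],
    [0, 0, 0]
  ],
  "yaw": [0, 0, 0, 0, 0, 0, 0]
}}

```text
time: 23.2
tool_pos: [0.4798, -0.2369, 0.0541]
ee_rot: [-0.491, 0.493, 0.508, -0.507]
wrist_force: [-2.3, 4.3, 18.1]
opening: 0.0395
```

Request:
{"method": "play_rows", "body": {
  "linear": [
    [0, 1, 0],
    [0, 0.7, 0],
    [0, 0, 0]
  ],
  "yaw": [0, 0, 0]
}}

```text
time: 23.5
tool_pos: [0.4799, -0.2369, 0.0526]
ee_rot: [-0.491, 0.493, 0.508, -0.507]
wrist_force: [-2.5, 4.6, 21.2]
opening: 0.0396
```

```bash
python3 look.py w14
```

```text
[ 0.4799 -0.2369  0.0526] 91.77 23.5 [-2.5  4.6 21.2]
```

View pics/w14b.png

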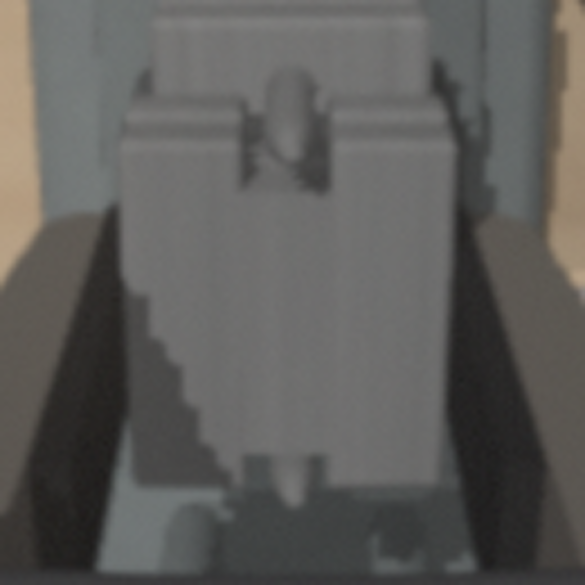

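Request:
{"method": "play_rows", "body": {
  "linear": [
    [0, -1.5, 0],
    [0, -1.5, 0],
    [0, 0, 0],
    [0, 0, 0]
  ],
  "yaw": [0, 0, 0, 0]
}}

```text
time: 23.95
tool_pos: [0.4783, -0.2367, 0.0534]
ee_rot: [0.492, -0.492, -0.508, 0.508]
wrist_force: [1.3, 0.2, -3.4]
opening: 0.0398
```

```bash
python3 - <<'E'
from h import *
o=env.get_obs();p,R=tool();print(p.round(4),R.round(4).tolist(),o["wrist_force"].round(1),o["ft_torque"].round(2))
w,p,R=pickle.load(open("w14.pkl","rb"));print(R.round(4).tolist())
w,p,R=pickle.load(open("w13.pkl","rb"));print(R.round(4).tolist())
s=cams.capture("scene");cv2.imwrite("pics/s14.png",cv2.resize(s["img"][150:310,250:420,::-1],None,fx=3.5,fy=3.5,interpolation=cv2.INTER_CUBIC))
E
python3 look.py w15
```

```text
[ 0.4783 -0.2367  0.0534] [[-0.0311, -0.0005, -0.9995], [0.9995, 0.0002, -0.0311], [0.0002, -1.0, 0.0005]] [ 1.3  0.2 -3.4] [ 0.06 -0.13  0.  ]
[[-0.0309, 0.0027, -0.9995], [0.9995, -0.0005, -0.0309], [-0.0006, -1.0, -0.0027]]
[[-0.0312, -0.0001, -0.9995], [0.9995, 0.0001, -0.0312], [0.0001, -1.0, 0.0001]]
[ 0.4783 -0.2366  0.0533] 91.79 24.0 [ 0.2  0.4 -1.6]
```

View pics/s14.png

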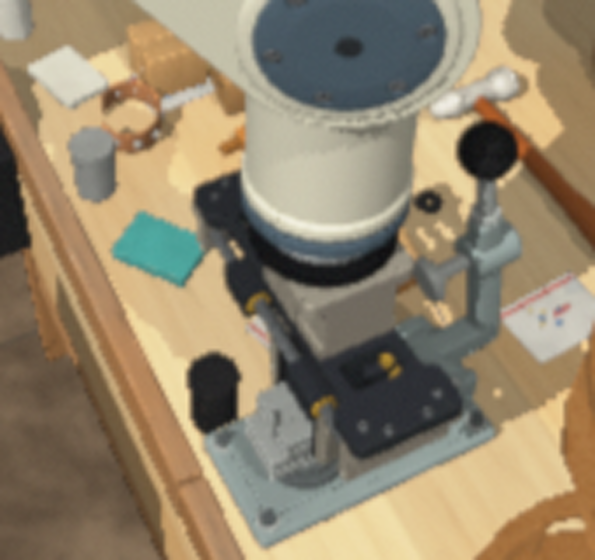

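View pics/w15b.png

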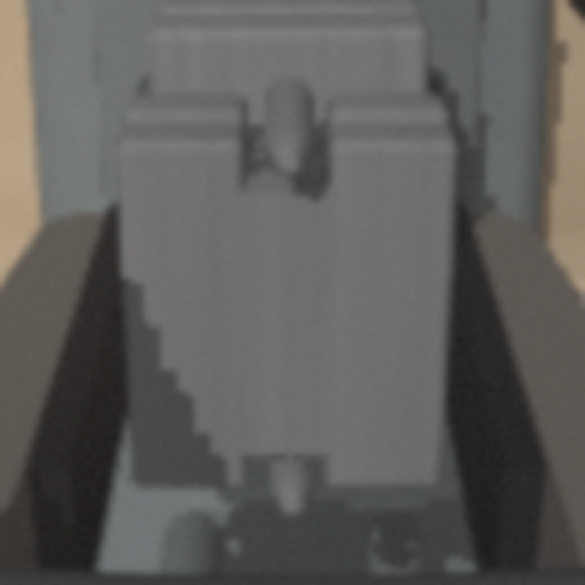

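Request:
{"method": "play_rows", "body": {
  "linear": [
    [0, 0, 0],
    [0, 0, 0],
    [0, 0, 0],
    [0, 0, 0],
    [0, 0, 0]
  ],
  "yaw": [0, 0, 0, 0, 0],
  "hand": 0.39
}}

```text
time: 24.55
tool_pos: [0.4786, -0.2368, 0.0537]
ee_rot: [-0.492, 0.492, 0.508, -0.508]
wrist_force: [0.0, -0.8, 0.2]
opening: 0.056
```

```bash
python3 look.py w16
```

```text
[ 0.4786 -0.2368  0.0537] 91.79 24.55 [ 0.  -0.8  0.2]
```

View pics/w16b.png

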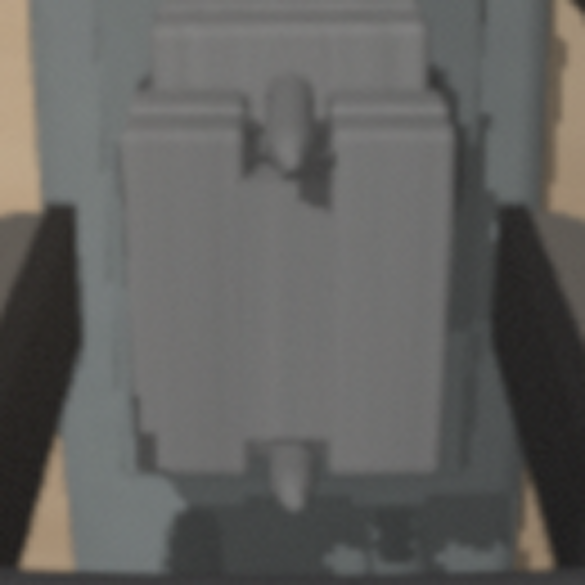

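Request:
{"method": "play_rows", "body": {
  "linear": [
    [0, -10, 0],
    [0, -25, 0],
    [0, -33, 0],
    [0, -33, 0],
    [0, -33, 0],
    [0, -34, 0],
    [0, 0, 0],
    [0, 0, 0]
  ],
  "yaw": [0, 0, 0, 0, 0, 0, 0, 0]
}}

```text
time: 25.4
tool_pos: [0.4788, -0.2369, 0.2228]
ee_rot: [-0.491, 0.493, 0.508, -0.508]
wrist_force: [0.1, 0.3, -0.3]
opening: 0.0563
```

```bash
python3 look.py w17 180,310,250,380; python3 - <<'E'
from h import *
s=cams.capture("scene");cv2.imwrite("pics/s17.png",s["img"][:,:,::-1])
c=cams.capture("top");cv2.imwrite("pics/t17.png",c["img"][:,:,::-1])
print(env.get_obs()["joint_positions"].round(2))
E
```

```text
[ 0.4788 -0.2369  0.2228] 91.79 25.4 [ 0.1  0.3 -0.3]
[-0.46  0.21  1.82 -0.    1.12 -2.06]
```

View pics/w17.png

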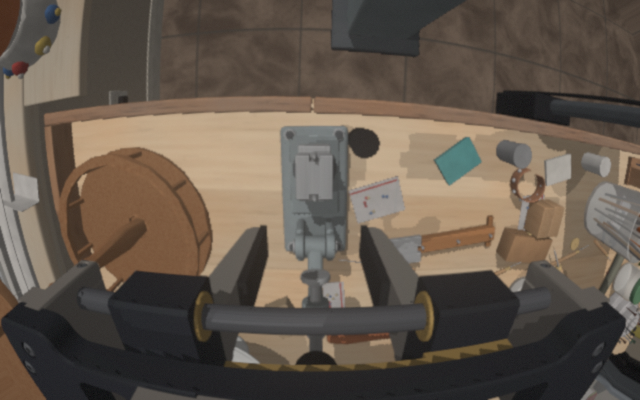

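View pics/s17.png

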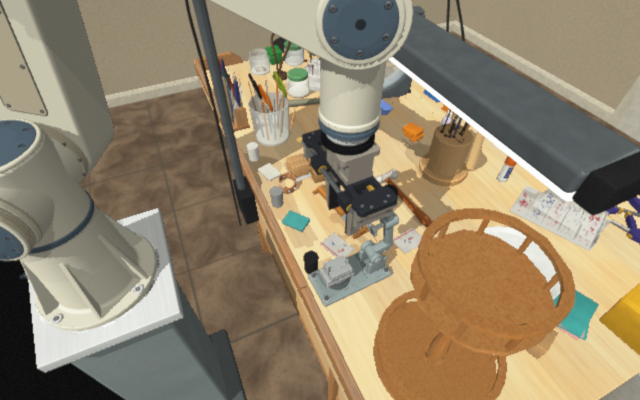

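View pics/t17.png

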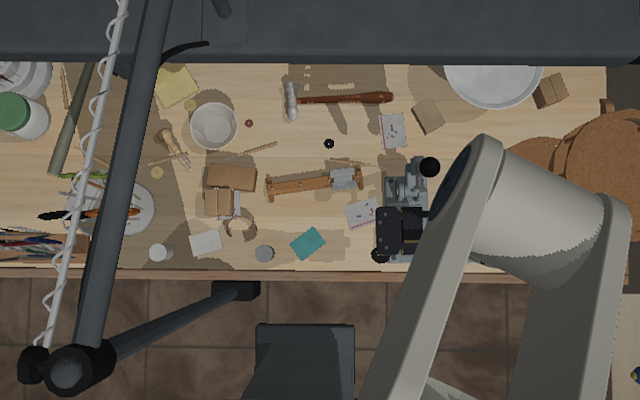

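```bash
python3 - <<'E'
from h import *
s=pickle.load(open("scene0.pkl","rb"))
for z in (.5,.55,.6): print(z,np.round(proj(s,(.479,-.30,z))),np.round(proj(s,(.479,-.24,z))))
plan([(.53,-.2352,.222,91.8,4)])
E
```

```text
0.5 [380.  98.] [354.  73.]
0.55 [386.  53.] [357.  30.]
0.6 [394.  -1.] [361. -22.]
{"linear": [[-0.1, -0.4, -13.1], [-0.1, -0.3, -13.0], [-0.2, -0.4, -13.1], [-0.1, -0.3, -13.1]], "yaw": [-0.0, -0.0, -0.0, -0.0]}
end [ 530.  -235.2  222. ] 91.78694477175827
```

Request:
{"method": "play_rows", "body": {
  "linear": [
    [0, 0, -13],
    [0, 0, -13],
    [0, 0, -13],
    [0, 0, -13],
    [0, 0, 0]
  ],
  "yaw": [0, 0, 0, 0, 0],
  "hand": 0.13
}}

```text
time: 26.05
tool_pos: [0.5325, -0.235, 0.2213]
ee_rot: [-0.492, 0.492, 0.508, -0.508]
wrist_force: [-0.0, 0.9, -0.5]
opening: 0.08
```

```bash
python3 look.py w18 ; python3 - <<'E'
from h import *
s=cams.capture("scene");cv2.imwrite("pics/s18.png",cv2.resize(s["img"][0:280,250:500,::-1],None,fx=2.1,fy=2.1))
c=cams.capture("top");cv2.imwrite("pics/t18.png",cv2.resize(c["img"][40:280,340:640,::-1],None,fx=2,fy=2))
E
```

```text
[ 0.5325 -0.235   0.2213] 91.84 26.05 [-0.   0.9 -0.5]
```

View pics/w18.png

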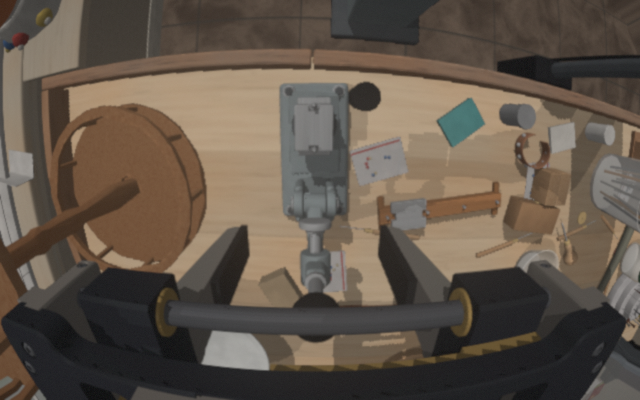

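View pics/s18.png

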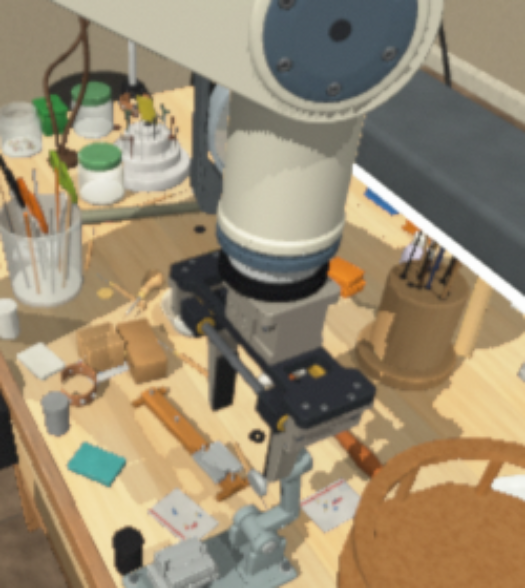

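View pics/t18.png

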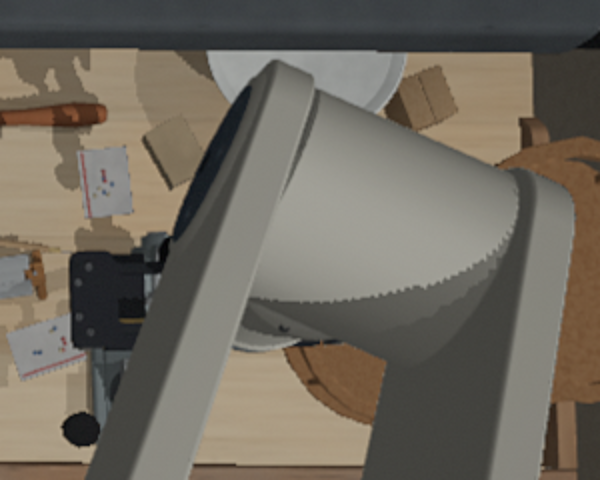

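Request:
{"method": "play_rows", "body": {
  "linear": [
    [0, 0, -10],
    [0, 0, -10],
    [0, 0, 0]
  ],
  "yaw": [0, 0, 0]
}}

```text
time: 26.5
tool_pos: [0.5519, -0.2346, 0.2219]
ee_rot: [-0.492, 0.492, 0.508, -0.508]
wrist_force: [-0.1, 0.1, -0.1]
opening: 0.0801
```

```bash
python3 - <<'E'
from h import *
p,R=tool();print(p.round(4),env.get_obs()["wrist_force"].round(1),env.get_obs()["joint_efforts"].round(1))
s=cams.capture("scene");cv2.imwrite("pics/s19.png",cv2.resize(s["img"][0:250,280:530,::-1],None,fx=2.3,fy=2.3))
w=cams.capture("wrist");cv2.imwrite("pics/w19.png",w["img"][:,:,::-1])
print(np.round(wproj(w,p,R,(.5753,-.2337,.241))))
plan([(.5755,-.2335,.222,91.8,2)])
E
```

```text
[ 0.5519 -0.2346  0.2219] [-0.1  0.1 -0.1] [  0.1 -55.7 -33.6  -0.    0.1   0.1]
[314. 292.]
{"linear": [[0.1, -0.2, -12.4], [0.1, -0.2, -12.4]], "yaw": [0.0, 0.0]}
end [ 575.5 -233.5  222. ] 91.8050941517479
```

View pics/s19.png

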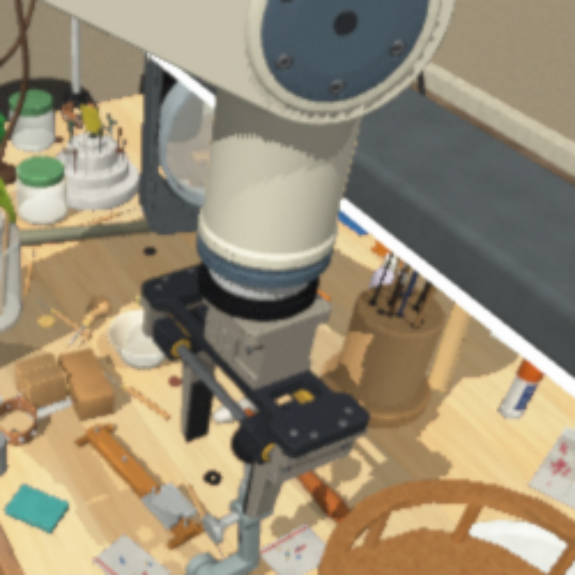

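View pics/w19.png

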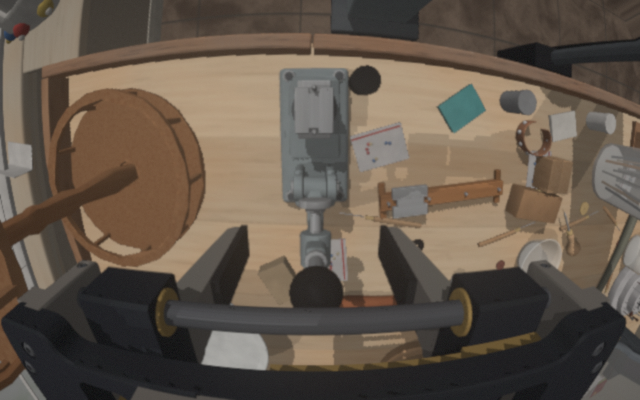

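Request:
{"method": "play_rows", "body": {
  "linear": [
    [0.5, 0, -10],
    [0.5, 0, -8],
    [0, 0, -4],
    [0, 0, 0]
  ],
  "yaw": [0, 0, 0, 0]
}}

```text
time: 27.0
tool_pos: [0.5731, -0.2327, 0.2216]
ee_rot: [-0.492, 0.492, 0.508, -0.508]
wrist_force: [-0.5, 0.2, 0.5]
opening: 0.08
```

```bash
python3 - <<'E'
from h import *
p,R=tool();print(p.round(4),env.get_obs()["wrist_force"].round(1),env.get_obs()["joint_efforts"].round(1))
s=cams.capture("scene");cv2.imwrite("pics/s20.png",cv2.resize(s["img"][0:250,280:530,::-1],None,fx=2.3,fy=2.3))
w=cams.capture("wrist");cv2.imwrite("pics/w20.png",w["img"][:,:,::-1])
print(np.round(wproj(w,p,R,p-R[:,1]*.019)))
E
```

```text
[ 0.5731 -0.2327  0.2216] [-0.5  0.2  0.5] [  0.2 -58.1 -34.   -0.    0.    0. ]
[314. 257.]
```

View pics/w20.png

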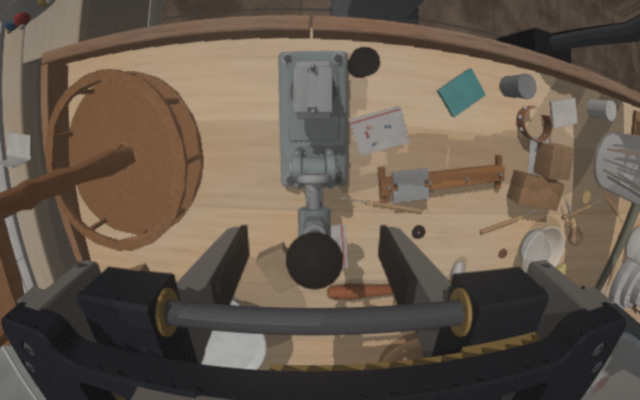

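View pics/s20.png

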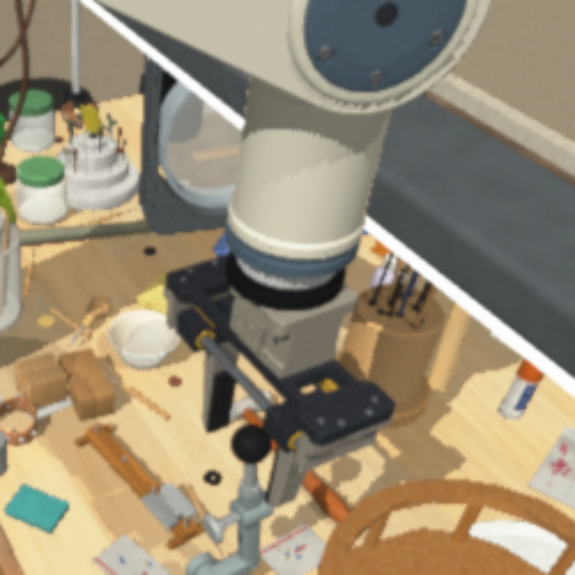

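Request:
{"method": "play_rows", "body": {
  "linear": [
    [0, 0, 1],
    [0, 0, 0],
    [0, 0, 0],
    [0, 0, 0],
    [0, 0, 0],
    [0, 0, 0],
    [0, 0, 0]
  ],
  "yaw": [0, 0, 0, 0, 0, 0, 0],
  "hand": 1
}}

```text
time: 27.8
tool_pos: [0.5714, -0.2324, 0.2217]
ee_rot: [-0.492, 0.492, 0.508, -0.508]
wrist_force: [0.5, 3.0, 1.1]
opening: 0.03
```

```bash
python3 - <<'E'
from h import *
p,R=tool();print(p.round(4),env.get_obs()["wrist_force"].round(1))
w=cams.capture("wrist");cv2.imwrite("pics/w21.png",w["img"][:,:,::-1])
# arc in tool axes: heading fixed; knob rel hinge r=179.7, phase
r=np.hypot(175,41);ph=np.arctan2(41,175)
N=26; th=np.concatenate([np.linspace(1.42,0,N+1)])
x=r*np.cos(th+ph);z=r*np.sin(th+ph)
L=[[0,round(-b,1),round(a,1)] for a,b in zip(np.diff(x),np.diff(z))]
print(L)
print(p-np.array([0,0,0]), "end TCP", p+np.array([-(x[-1]-x[0]),-(x[-1]-x[0])*.0314,(z[-1]-z[0])])/1000)
E
```

```text
[ 0.5714 -0.2324  0.2217] [0.5 3.  1.1]
[[0, np.float64(-0.5), np.float64(9.8)], [0, np.float64(0.0), np.float64(9.8)], [0, np.float64(0.6), np.float64(9.8)], [0, np.float64(1.1), np.float64(9.8)], [0, np.float64(1.6), np.float64(9.7)], [0, np.float64(2.2), np.float64(9.6)], [0, np.float64(2.7), np.float64(9.4)], [0, np.float64(3.2), np.float64(9.3)], [0, np.float64(3.7), np.float64(9.1)], [0, np.float64(4.2), np.float64(8.9)], [0, np.float64(4.7), np.float64(8.6)], [0, np.float64(5.1), np.float64(8.4)], [0, np.float64(5.6), np.float64(8.1)], [0, np.float64(6.0), np.float64(7.8)], [0, np.float64(6.4), np.float64(7.4)], [0, np.float64(6.8), np.float64(7.1)], [0, np.float64(7.2), np.float64(6.7)], [0, np.float64(7.5), np.float64(6.3)], [0, np.float64(7.9), np.float64(5.9)], [0, np.float64(8.2), np.float64(5.4)], [0, np.float64(8.5), np.float64(5.0)], [0, np.float64(8.7), np.float64(4.5)], [0, np.float64(9.0), np.float64(4.0)], [0, np.float64(9.2), np.float64(3.5)], [0, np.float64(9.3), np.float64(3.0)], [0, np.float64(9.5), np.float64(2.5)]]
[ 0.57141177 -0.23235414  0.22167533] end TCP [ 0.3821665  -0.23829644  0.08350203]
```

View pics/w21.png

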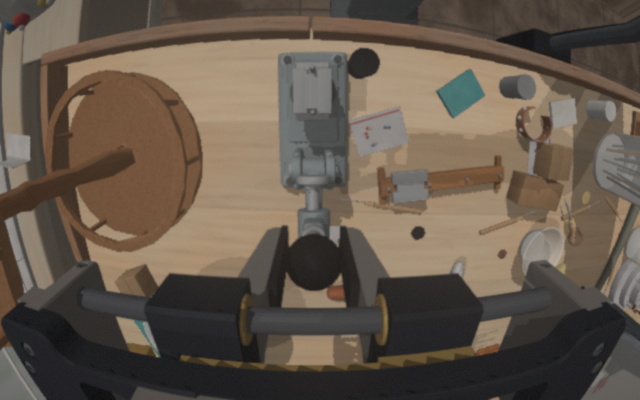

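Request:
{"method": "play_rows", "body": {
  "linear": [
    [0, -0.5, 9.8],
    [0, 0, 9.8],
    [0, 0.6, 9.8],
    [0, 1.1, 9.8],
    [0, 1.6, 9.7],
    [0, 2.2, 9.6],
    [0, 2.7, 9.4],
    [0, 3.2, 9.3],
    [0, 0, 0]
  ],
  "yaw": [0, 0, 0, 0, 0, 0, 0, 0, 0]
}}

```text
time: 28.75
tool_pos: [0.4932, -0.2356, 0.211]
ee_rot: [0.492, -0.492, -0.508, 0.508]
wrist_force: [2.3, 1.4, 4.3]
opening: 0.0304
```

```bash
python3 - <<'E'
from h import *
p,R=tool();print(p.round(4),env.get_obs()["wrist_force"].round(1))
s=cams.capture("scene");cv2.imwrite("pics/s22.png",cv2.resize(s["img"][80:330,250:500,::-1],None,fx=2.3,fy=2.3))
w=cams.capture("wrist");cv2.imwrite("pics/w22.png",w["img"][:,:,::-1])
E
```

```text
[ 0.4932 -0.2356  0.211 ] [2.3 1.4 4.3]
```

View pics/s22.png

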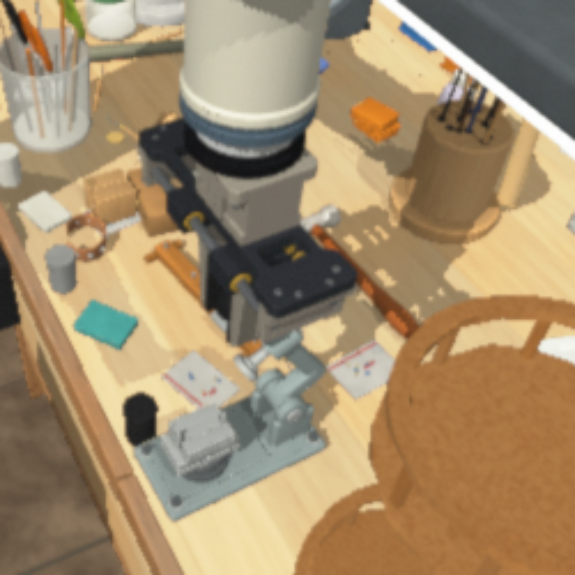

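View pics/w22.png

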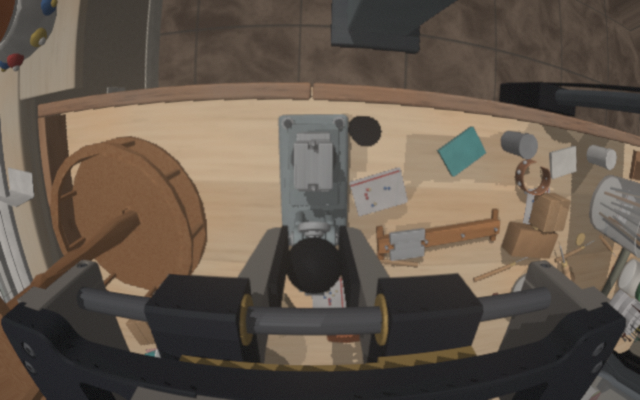

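The lever is following and the ball is held firmly. I'll carry on along the arc.

Request:
{"method": "play_rows", "body": {
  "linear": [
    [0, 3.7, 9.1],
    [0, 4.2, 8.9],
    [0, 4.7, 8.6],
    [0, 5.1, 8.4],
    [0, 5.6, 8.1],
    [0, 6, 7.8],
    [0, 6.4, 7.4],
    [0, 6.8, 7.1],
    [0, 7.2, 6.7],
    [0, 7.5, 6.3],
    [0, 0, 0]
  ],
  "yaw": [0, 0, 0, 0, 0, 0, 0, 0, 0, 0, 0]
}}

```text
time: 29.95
tool_pos: [0.4145, -0.2387, 0.1533]
ee_rot: [0.492, -0.492, -0.507, 0.509]
wrist_force: [-1.6, -3.4, 7.2]
opening: 0.0301
```

```bash
python3 - <<'E'
from h import *
p,R=tool();print(p.round(4),env.get_obs()["wrist_force"].round(1))
r=np.hypot(175,41);ph=np.arctan2(41,175); H=np.array([.5714-.0143,.0627-.0])
# angle from tcp: hinge x est from start
g=p-R[:,1]*.019; hx=.5714-.0143
for hx in (.557,.559,.561): print(hx,"rel",(hx-g[0])*1000,(g[2]-.062)*1000,"r",np.hypot(hx-g[0],g[2]-.062),"ang",np.arctan2(g[2]-.062,hx-g[0])-ph)
s=cams.capture("scene");cv2.imwrite("pics/s23.png",cv2.resize(s["img"][120:330,250:450,::-1],None,fx=2.8,fy=2.8))
E
```

```text
[ 0.4145 -0.2387  0.1533] [-1.6 -3.4  7.2]
0.557 rel 142.5232870212888 110.29138627047664 r 0.1802139762305248 ang 0.42845511140978887
0.559 rel 144.5232870212888 110.29138627047664 r 0.1817998085172295 ang 0.4217223537640814
0.561 rel 146.5232870212888 110.29138627047664 r 0.18339373905612608 ang 0.4151063334056475
```

View pics/s23.png

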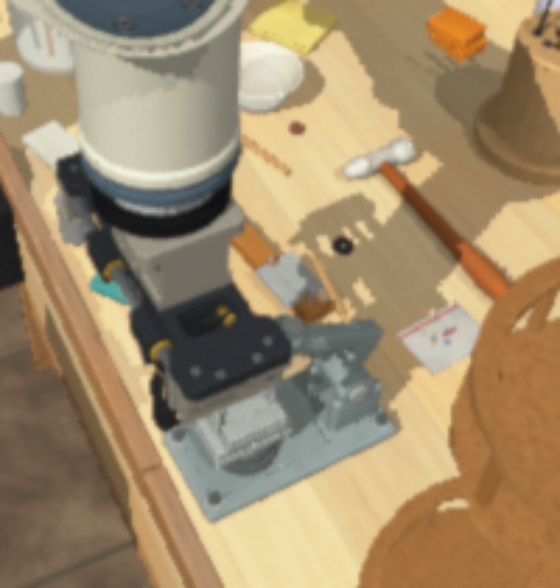

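Request:
{"method": "play_rows", "body": {
  "linear": [
    [0, 7.9, 5.9],
    [0, 8.2, 5.4],
    [0, 8.5, 5],
    [0, 8.7, 4.5],
    [0, 9, 4],
    [0, 0, 0]
  ],
  "yaw": [0, 0, 0, 0, 0, 0]
}}

```text
time: 30.6
tool_pos: [0.3898, -0.2397, 0.1108]
ee_rot: [0.492, -0.492, -0.507, 0.509]
wrist_force: [-3.0, -5.4, 5.6]
opening: 0.0302
```

Request:
{"method": "play_rows", "body": {
  "linear": [
    [0, 4.6, 1.8],
    [0, 4.6, 1.7],
    [0, 4.6, 1.6],
    [0, 4.7, 1.4],
    [0, 0, 0]
  ],
  "yaw": [0, 0, 0, 0, 0]
}}

```text
time: 31.1
tool_pos: [0.3836, -0.2399, 0.0928]
ee_rot: [0.492, -0.492, -0.507, 0.509]
wrist_force: [-4.0, -6.3, 9.4]
opening: 0.0306
```

Request:
{"method": "play_rows", "body": {
  "linear": [
    [-0.3, 3, 0.8],
    [-0.3, 3, 0.7],
    [0, 0, 0]
  ],
  "yaw": [0, 0, 0]
}}

```text
time: 31.4
tool_pos: [0.3819, -0.24, 0.0869]
ee_rot: [0.492, -0.492, -0.507, 0.509]
wrist_force: [-4.7, -3.4, 10.5]
opening: 0.0304
```

Request:
{"method": "play_rows", "body": {
  "linear": [
    [0, 1.5, 0.3],
    [0, 1.5, 0.3],
    [0, 0, 0]
  ],
  "yaw": [0, 0, 0]
}}

```text
time: 31.7
tool_pos: [0.3812, -0.2401, 0.084]
ee_rot: [0.492, -0.492, -0.507, 0.509]
wrist_force: [-5.6, -3.6, 9.6]
opening: 0.0301
```

```bash
python3 look.py w24; python3 - <<'E'
from h import *
s=cams.capture("scene");cv2.imwrite("pics/s24.png",cv2.resize(s["img"][160:330,250:420,::-1],None,fx=3.5,fy=3.5,interpolation=cv2.INTER_CUBIC))
E
```

```text
[ 0.3812 -0.2401  0.084 ] 91.84 31.7 [-5.6 -3.6  9.6]
```

View pics/s24.png

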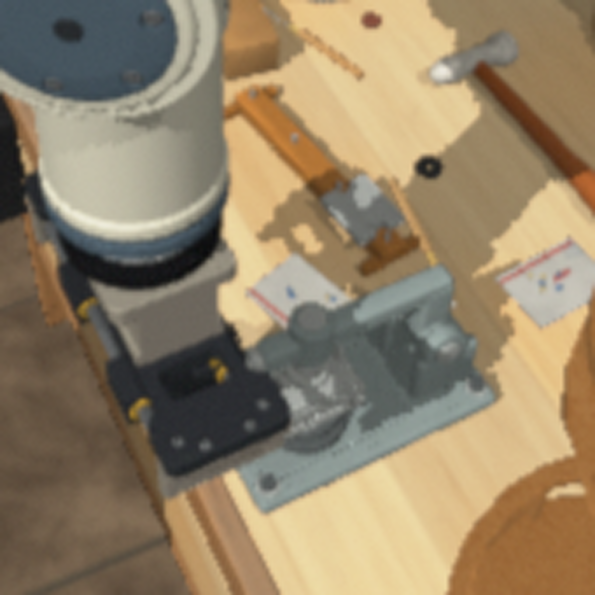

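View pics/w24.png

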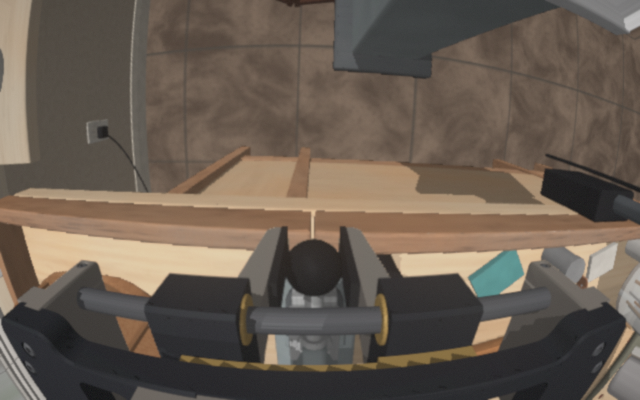

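Request:
{"method": "play_rows", "body": {
  "linear": [
    [0, 0.7, 0],
    [0, 0.7, 0],
    [0, 0, 0]
  ],
  "yaw": [0, 0, 0]
}}

```text
time: 32.1
tool_pos: [0.3809, -0.2401, 0.0827]
ee_rot: [0.492, -0.492, -0.507, 0.509]
wrist_force: [-6.5, -4.6, 11.6]
opening: 0.03
```

Request:
{"method": "play_rows", "body": {
  "linear": [
    [0, 0.7, 0],
    [0, 0, 0]
  ],
  "yaw": [0, 0]
}}

```text
time: 32.3
tool_pos: [0.3808, -0.24, 0.082]
ee_rot: [0.492, -0.491, -0.507, 0.509]
wrist_force: [-7.4, -4.6, 9.6]
opening: 0.0301
```

Request:
{"method": "play_rows", "body": {
  "linear": [
    [0, 0.7, 0],
    [0, 0.7, 0],
    [0, 0, 0]
  ],
  "yaw": [0, 0, 0]
}}

```text
time: 32.6
tool_pos: [0.3806, -0.24, 0.0806]
ee_rot: [0.492, -0.491, -0.507, 0.509]
wrist_force: [-7.8, -5.6, 13.6]
opening: 0.0307
```

Request:
{"method": "play_rows", "body": {
  "linear": [
    [0, 0.7, 0],
    [0, 0.7, 0],
    [0, 0, 0]
  ],
  "yaw": [0, 0, 0]
}}

```text
time: 32.9
tool_pos: [0.3807, -0.2401, 0.0798]
ee_rot: [0.492, -0.491, -0.507, 0.509]
wrist_force: [-11.5, -2.5, 22.5]
opening: 0.0303
```

```bash
python3 look.py w25 200,320,250,380; python3 - <<'E'
from h import *
w,p,R=pickle.load(open("w25.pkl","rb"))
r=np.hypot(175,41);ph=np.arctan2(41,175)
for hx in (.558,.561):
  for th in (0,.03,.06,.1):
    k=np.array([hx-r*np.cos(th+ph)/1000,-.2341-.0055,.062+r*np.sin(th+ph)/1000]); print(hx,th,k.round(4),np.round(wproj(w,p,R,k),1))
s=cams.capture("scene");cv2.imwrite("pics/s25.png",cv2.resize(s["img"][220:320,300:400,::-1],None,fx=6,fy=6,interpolation=cv2.INTER_CUBIC)); pickle.dump(s,open("s25.pkl","wb"))
c=cams.capture("top");cv2.imwrite("pics/t25.png",cv2.resize(c["img"][150:280,360:470,::-1],None,fx=4.6,fy=4.6,interpolation=cv2.INTER_CUBIC))
E
```

```text
[ 0.3807 -0.2401  0.0798] 91.85 32.9 [-11.5  -2.5  22.5]
0.558 0 [ 0.383  -0.2396  0.103 ] [314.3 263.9]
0.558 0.03 [ 0.3843 -0.2396  0.1082] [314.2 270.9]
0.558 0.06 [ 0.3858 -0.2396  0.1134] [314.1 278.3]
0.558 0.1 [ 0.388  -0.2396  0.1203] [314.  289.2]
0.561 0 [ 0.386  -0.2396  0.103 ] [314.1 268.7]
0.561 0.03 [ 0.3873 -0.2396  0.1082] [314.  275.7]
0.561 0.06 [ 0.3888 -0.2396  0.1134] [313.9 283.2]
0.561 0.1 [ 0.391  -0.2396  0.1203] [313.8 294.1]
```

View pics/w25b.png

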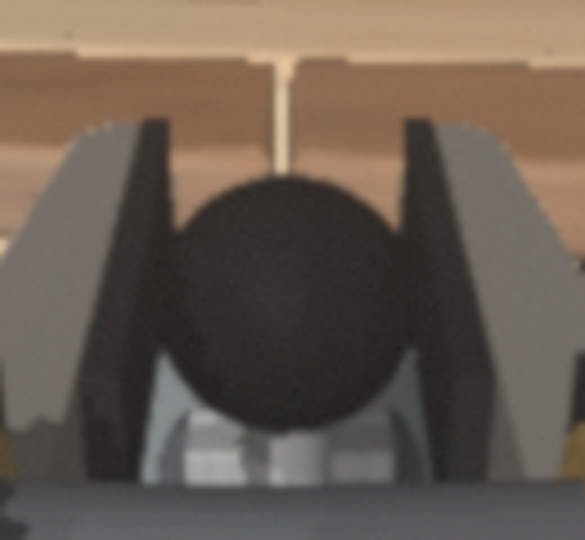

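View pics/s25.png

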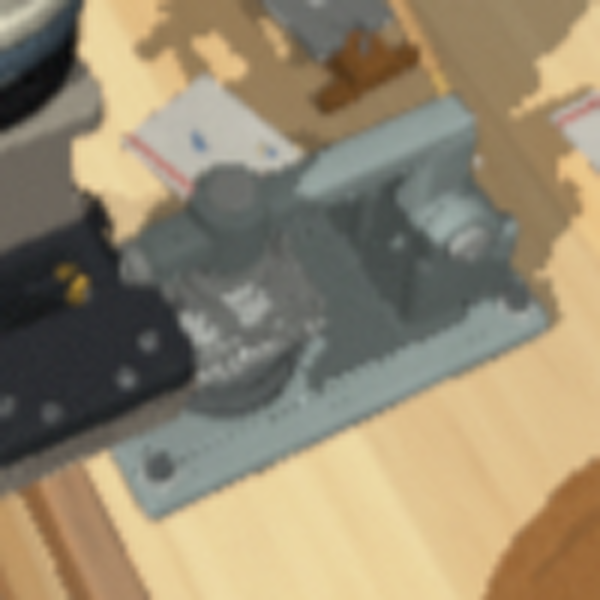

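View pics/t25.png

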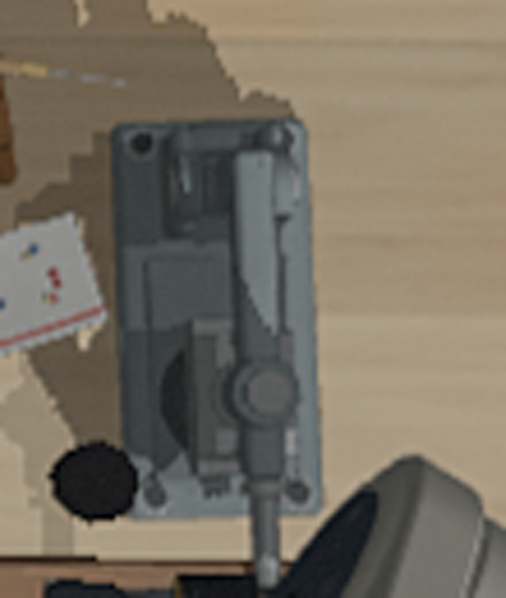

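Request:
{"method": "play_rows", "body": {
  "linear": [
    [0, 0, 0.7],
    [0, 0.5, 0],
    [0, 0, 0]
  ],
  "yaw": [0, 0, 0]
}}

```text
time: 33.35
tool_pos: [0.3806, -0.2401, 0.0796]
ee_rot: [0.492, -0.492, -0.507, 0.509]
wrist_force: [-9.2, -0.6, 24.7]
opening: 0.0302
```

Request:
{"method": "play_rows", "body": {
  "linear": [
    [0, 0, 0],
    [0, 0, 0],
    [0, 0, 0],
    [0, 0, 0],
    [0, 0, 0],
    [0, 0, 0],
    [0, 0, 0],
    [0, 0, 0],
    [0, 0, 0],
    [0, 0, 0]
  ],
  "yaw": [0, 0, 0, 0, 0, 0, 0, 0, 0, 0]
}}

```text
time: 34.35
tool_pos: [0.3806, -0.2401, 0.0796]
ee_rot: [0.492, -0.492, -0.507, 0.509]
wrist_force: [-8.8, -0.8, 25.3]
opening: 0.0301
```

```bash
python3 look.py w26 200,320,250,380; python3 - <<'E'
from h import *
s=cams.capture("scene")
a=pickle.load(open("s25.pkl","rb"))["img"].astype(int); print("diff lever region",np.abs(a-s["img"].astype(int))[230:300,320:385].mean())
E
```

```text
[ 0.3806 -0.2401  0.0796] 91.84 34.35 [-8.8 -0.8 25.3]
diff lever region 1.14
```

View pics/w26b.png

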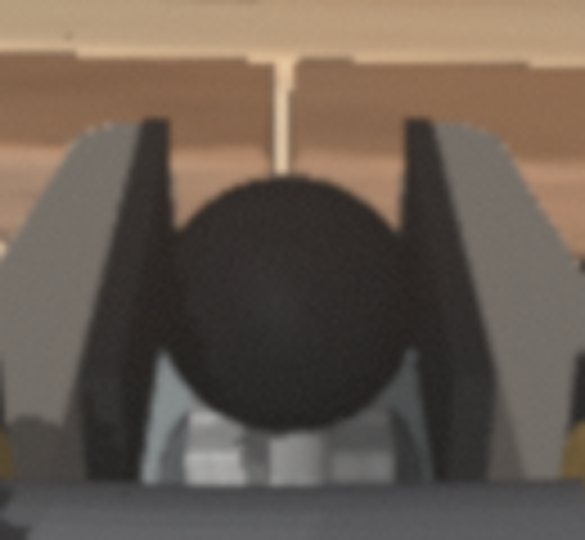

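```bash
python3 - <<'E'
from h import *
print(env.finish_job())
E
```

```text
the job is handed in; nothing more can be done
None
```

I stacked two spacer plates on the die and brought the lever down by its ball knob. I handed the job in at 34.4 s with the gripper still holding it down. The lever angle itself is never read out, so "fully down" rests on the force and the images below.

- **Plates:** I used the middle and left plates from the rail, placed one at a time. After each was released, the wrist view showed it flat with both pins through its notches.
- **How many:** Touching the first plate's top at 62.2 mm put the die at about 54.2 mm. That leaves a gap of about 7.8 mm, so one plate would give only 0.2 mm of overlap and two give about 8.2 mm, within the 1–10 mm allowed.
- **Lever:** The upward force at the knob stayed around 10–13 N near the bottom. The expected value with the pad bearing on the stack is about 9 N. It then rose sharply to 25 N with almost no further movement, which I take as the stop. The pose and force held steady for the last second, and the wrist view puts the ball where it should be with the lever fully down.

**Checks that disagreed:**
- **Second plate:** It rubbed on the way down, at about 20 N, most likely the fingers catching the edges of the plate below. I released it about 2 mm high and it dropped flat. I did not measure the finished stack height by touch.
- **Ball knob:** The ball sat about 4 mm above the grip centre, and the fingers read 30 mm across it instead of 32 mm. The grip did not slip during the final hold.

I never handled or went near the wooden box and the wooden block.

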